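Clamp a vacuum fitting with the sunken fine-adjust knob

ROBOT

A 7-joint arm with a two-finger parallel gripper is mounted at the origin on the work surface. World frame = base frame: x ahead of the robot, y to its left, z up, the work surface at z = 0. Lengths are in m, angles in rad, forces in N, time in s.
With the tool pointing down it reaches from about 0.4 to 0.85 m from the base axis. Payload 4.5 kg.
Tool frame: the origin (TCP) lies at the very end of the fingers, on their centre line; the grasp point (between the pads) lies 19 mm behind it (bot.pinch_z is the distance from the TCP to the grasp point, in m); y points along the fingers, z is the direction in which the jaws open and shut, and the axes are right-handed (so a half turn about y gives the same grasp; the last joint's range is limited). The gripper opens to 88 mm and grips with 3 to 60 N. Pads are 18 mm wide; open, the fingers measure 123 mm over their backs; the gripper's body (75 mm by 187 mm) begins 45 mm behind the grasp point.
Start: joints at [1.224, 0.689, -0.195, 1.565, 0.157, 0.902, -0.215], TCP at [0.232, -0.58, 0.239] pointing down, gripper open.
Joint ranges: [-3.01, 3.01], [-0.46, 2.08], [-1.47, 1.51], [0.13, 2.56], [-1, 4.14], [0.04, 2.09], [-2.66, 2.66]. Speed limits (rad/s): [2.57, 2.57, 3.14, 3.14, 3.14, 3.14, 3.14].

INTERFACE

Orientations are given as a 3x3 rotation matrix whose columns are the frame's x, y, z axes.
In Python, from rig import sensors, vision, workorder, bot gives the robot as it stands.
- The arm moves only by the tool arm_command, never from a script. Its argument "commands" is a list of rows, each an object with "travel": the shift along the tool's x, y, z in m, a list of three; "twist": the turn, a rotation vector about the tool's x, y, z in rad, a list of three; "grip": the finger opening in m, from 0 to 0.0881. A call has 1 to 5 rows; each row is the pose to reach, as a shift and turn from the pose measured when the call began, along the tool's axes at that moment; what a row does not reach only later rows make up. A row lasts 1/10 s, in which the tool goes at most 50 mm and 8.59 degrees, less where a joint would pass 70% of its speed; a pose out of reach is approached as far as the arm can. A call with a gripper value outside its range is refused whole. The fingers move at their own pace and stop on an object; "grip_force" is the grip in N (left out, the last holds). Time passes only in rows, so rows that repeat a pose let the fingers close. It gives the time, the measured TCP pose, the force and the opening at its end, in the units of the state.
- sensors.get_state(): the state, without advancing time (a new reading comes with each control period).
- vision.get_image(name): name is "scene" or "top" or "wrist"; returns (picture, depth): 420x560x3 uint8, red, green, blue; 420x560 float32, m along the optical axis (not along the pixel's ray), 0 where there is no reading.
- vision.camera_info(name): a dict with "vfov" (degrees; the focal length in pixels is half the picture's height over the tangent of half this angle, whatever the lens; pixels are square), "cx", "cy" (the principal point, pixels), "world_from_camera" (4x4, takes a point from camera to world coordinates). Camera axes: x right, y down, z forward; pixel columns grow to the right and rows downward; lengths in m; the calibration is good to about 2 mm. A picture is of the moment at which its call begins: read the wrist's pose just before it. camera_info takes no time and is no camera call; for the wrist camera it gives the pose at the moment of the call.
- workorder.sign_off(): hands the job in, once; it reports no verdict.
The state is a dict: "time": time; "joint_positions": joint angles; "dq": joint speeds; "tau": joint torques, N m; "position": TCP position; "tcp_rot": TCP orientation; "contact_force": force on the tool from outside, world axes, zero at the start; "moment": the same for the moment, N m; "grip_width": opening from 0.0 (shut) to 1.0 (fully open).
Only numpy, scipy, OpenCV 4.12 (cv2) and the standard library are available. Lean on these libraries where they do the work, as an engineer would, in place of code of your own. Each camera call takes 0.05 s, during which the arm holds its last target.

TASK

Stand the blue-banded fitting upright on the clamp unit's seat, between the V stop and the brass pad, and let go of it. Then turn the small knob sunk in the well of the white block clockwise, feeling for the load, until the pad pushes the fitting home in the V and holds it snugly there with about 12 newtons. Do not over-tighten (20 newtons would mar it), be gentle with the rim and wall of the well, leave the other parts alone, and finish with the hand off everything.

Things in the scene. Friction and masses are not known exactly. Their poses are not given: they have to be found in the camera images.
- fitting: loose steel vacuum fitting with a blue band round its top, about 0.22 kg, standing on the table at the start. Round: foot flange 40 mm in diameter and 12 mm thick, short cone to 15 mm, then a straight neck 26 mm in diameter up to the top at 56 mm. Grip the neck, 30 to 50 mm above the foot. Origin: centre of its underside, z up.
- unit: the clamp unit, screwed to the table: green base plate 110 mm (its x) by 250 mm (its y), 14 mm thick, origin at the centre of its underside, z up. White block with the well at its -y end, V stop at its +y end, seat and brass pad between. The V stop is two steel walls, tops 28 mm above the table, that the flange meets 45 degrees either side of +y.
- seat (a point): point on the base plate's top (14 mm above the table), axes as the unit. V on its +y side, pad on its -y side. The V stop was locked by hand, so the fitting's home in it is this point or up to 7 mm to +y of it; how far is not measured and must be felt. The pad's face starts 28 to 34 mm away; the flange has a 20 mm radius. Set its centre down about 3 mm to the -y side; the pad pushes it home.
- pad: brass pad 16 mm wide, 11 high, 4 thick; origin at the centre of its face, which looks to the unit's +y. It sits on a very stiffly sprung plunger in a dark 12 mm sleeve (top 27 mm above the table) that comes out of the white block.
- well: white block 100 x 100 mm, its top (the rim of the well) 78 mm above the table; origin at the centre of its underside, 14 mm above the table. In the middle of its top is a round well 66 mm in diameter and 44 mm deep: a wide open gripper does not fit in.
- knob_grip (a point): point on the knob's upright axis, also the well's axis, 28 mm above the well's floor and 16 mm below the rim: the height to grip at. The knob is a black bar 26 mm long (along this point's x) and 12 mm thick (along this point's y, the way to pinch it), 33 mm high with upright flat sides. Under the bar a disc 26 mm in diameter rises 5 mm from the well's floor.
- spare_flanged: loose steel fitting of the same height with a second 40 mm flange at its top and no blue band; leave alone. Origin: centre of its underside.
- spare_plug: loose low steel plug, 40 mm in diameter, 26 mm high; leave alone. Origin: centre of its underside.
- tweezers: loose black tweezers, 120 mm long, lying on the table; leave alone. Origin: centre of the underside.
- hexkey: loose steel hex key, 70 mm by 25 mm, lying on the table; leave alone. Origin: underside of the middle of its long leg.
- knob_top (a point): bar top, white line to -x. Clockwise from above drives sleeve and pad towards the V; friction keeps the knob where it is left. Turning clockwise takes about 0.19 N m with the pad free, as it is for the first 0.4 rad; just after stopping the hand may read less, but read alike (after equal steps) the reading rises by 0.01 N m per newton of clamp load. Start to good clamp: 0.9 to 2.4 rad.
Not all that is in view belongs to the job. Leave any green look-alike of the fitting alone.

How it is judged:
On the way, in this order (a step that is already met when the one before it is completed fails the run):
1. the fitting stands on the seat between the V and the pad, let go, not yet clamped (horizontal distance between fitting and seat below 0.014 m and z of fitting in the frame of seat between -0.003 and 0.003 m and angle between fitting's own z axis and vertical below 0.06 rad and contact force between each of the arm, the fingers and fitting below 0.1 N and contact force between pad and fitting below 5 N), for 0.2 s.
2. the pad clamps the fitting in the V with 7.5 to 17 N (contact force between pad and fitting between 7.5 and 17 N and x of fitting in the frame of seat between -0.003 and 0.003 m and y of fitting in the frame of seat between -0.003 and 0.01 m), for 0.2 s.
At the end, for the whole second after the job is handed in: The fitting stands upright (within 0.06 rad) on the seat, centred in the V within 3 mm across and -3 to +10 mm along the clamp from the seat point, within 3 mm in height, at rest, and the pad presses on it with 7.5 to 17 N (all of step 2 and z of fitting in the frame of seat between -0.003 and 0.003 m and angle between fitting's own z axis and vertical below 0.06 rad and linear speed of fitting below 0.01 m/s); the robot touches nothing.
It fails at once if the clamp is over-tightened: the pad presses on the fitting with more than 20 N (contact force between pad and fitting above 20 N).
It fails at once if the hand presses on the well's rim or wall with more than 20 N (contact force between the arm and well above 20 N).
It fails at once if the fingers press on the well's rim or wall with more than 20 N (contact force between the fingers and well above 20 N).
It fails at once if the hand pushes the pad with more than 10 N (contact force between any of the fingers, the arm and pad above 10 N).
It fails at once if another part is moved by more than 30 mm (distance of any of spare_flanged, spare_plug, tweezers, hexkey from where it was at the start of the episode above 0.03 m).
It also fails if it takes over 72 s, if anything falls off the work surface, if the arm or the gripper's body presses on something with over 40 N, if the wrist force passes 120 N, or if a joint passes its speed limit or range.

## Working session

There is one attempt and no reset: what is moved stays moved. The work goes in short steps, Python scripts to look and compute and a tool call to move; the robot and the scene stay as the last step left them, time stands still between calls to the robot, and variables do not carry over. Pictures are saved under pics/ and viewed, and the job is handed in when it is done.

Besides the shell and the picture viewer there is one more tool, called after "Request:" as name([rows], argument=value, ...), one row to a line, values as JSON. arm_command: Moves the arm, as the interface text tells. Its arguments: {"type":"object","properties":{"commands":{"type":"array"},"grip_force":{"type":"number"}},"required":["commands"]}

```bash
ls; mkdir -p pics
python3 - <<'E'
from rig import sensors, vision, workorder, bot
import cv2,numpy as np
print(sensors.get_state()); print(bot.pinch_z, [a for a in dir(bot) if a[0]!='_'])
for n in ["scene","top","wrist"]:
    i=vision.camera_info(n);im,d=vision.get_image(n)
    print(n,i); cv2.imwrite(f"pics/{n}0.png",im[:,:,::-1]); np.savez(f"{n}0.npz",im=im,d=d,**i)
E
```

```text
pics
{'time': 0.0, 'joint_positions': array([ 1.22376459,  0.69001359, -0.1945067 ,  1.56635045,  0.15729247,
        0.90246418, -0.21512958]), 'dq': array([ 0.00313333,  0.00118398, -0.00056384, -0.00215905,  0.00125996,
        0.00105037,  0.00163015]), 'tau': array([ 1.28422871e-04, -5.27558327e+01, -1.26662616e+00, -1.53430992e+01,
       -5.25383418e-02,  6.69159766e-03,  1.72792934e-04]), 'position': array([ 0.23202729, -0.5796554 ,  0.23788964]), 'tcp_rot': array([[-9.28338911e-01, -8.00572598e-04,  3.71734079e-01],
       [-3.71734920e-01,  1.66258372e-03, -9.28337431e-01],
       [ 1.25162480e-04, -9.99998297e-01, -1.84104195e-03]]), 'contact_force': array([ 0.78327167, -0.62503592, -0.33969747]), 'moment': array([-0.01719367,  0.01103739, -0.06053632]), 'grip_width': 0.999179231172801}
0.0187 ['PlanningError', 'pinch_z']
scene {'vfov': 54.90265083280703, 'cx': 278.61815686641296, 'cy': 209.80670978103535, 'world_from_camera': array([[ 0.83405967,  0.36411818, -0.41444229,  0.82660651],
       [ 0.55166044, -0.54517298,  0.63123464, -0.35784008],
       [ 0.00390127, -0.75511878, -0.6555764 ,  0.5360748 ],
       [ 0.        ,  0.        ,  0.        ,  1.        ]])}
top {'vfov': 54.18362608153557, 'cx': 277.3027245965582, 'cy': 207.90667288781927, 'world_from_camera': array([[ 0.0282832 , -0.99428871,  0.10290784,  0.47595578],
       [-0.99923826, -0.03089193, -0.02384506,  0.05606446],
       [ 0.02688789, -0.10215504, -0.99440504,  0.85240223],
       [ 0.        ,  0.        ,  0.        ,  1.        ]])}
wrist {'vfov': 60.78642469064064, 'cx': 284.1312735804356, 'cy': 208.6596945072482, 'world_from_camera': array([[ 0.37118715, -0.88661655, -0.27591882,  0.30198776],
       [-0.92855657, -0.35495614, -0.10857642, -0.55056622],
       [-0.00167343,  0.2965084 , -0.95502878,  0.38278537],
       [ 0.        ,  0.        ,  0.        ,  1.        ]])}
```

View pics/scene0.png

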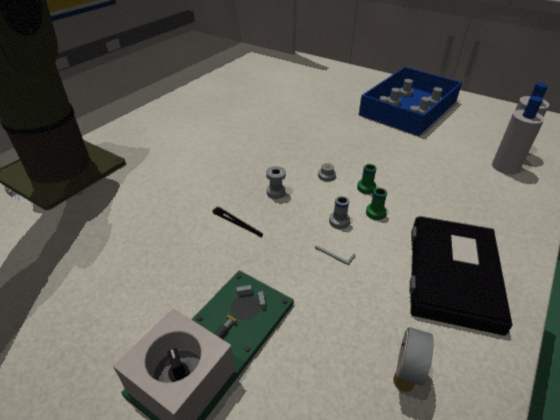

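View pics/top0.png

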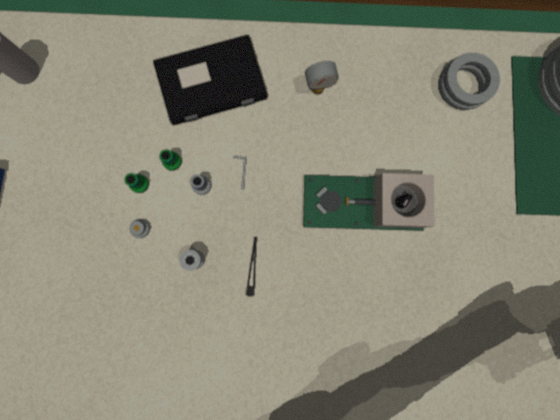

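View pics/wrist0.png

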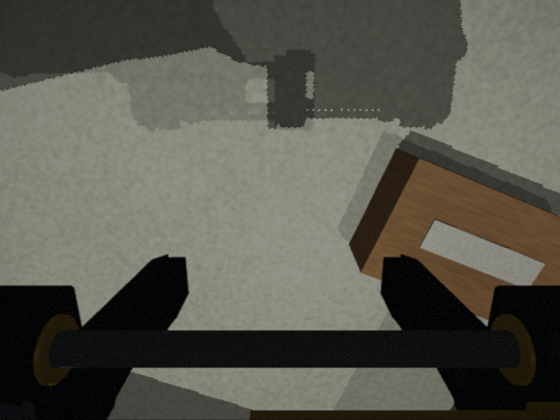

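Candidates (top picture): steel with neck and dark/blue top (201,182); green look-alikes (171,158) and (137,182); flanged spare (191,259); plug (139,229). In the scene view, the candidate is at (341,211). The unit is at (370,200) in top, with the well at (407,200) and V at (325,197). The wrist view shows only bare table and a wooden box. Next, close crops.

```bash
python3 - <<'E'
import cv2,numpy as np
t=cv2.imread("pics/top0.png");s=cv2.imread("pics/scene0.png")
a=cv2.resize(s[180:235,310:400],None,fx=4.4,fy=4.4,interpolation=cv2.INTER_CUBIC)
b=cv2.resize(t[140:200,150:240],None,fx=4.4,fy=4.4,interpolation=cv2.INTER_CUBIC)
c=cv2.resize(t[165:235,295:445],None,fx=5.2,fy=5.2,interpolation=cv2.INTER_CUBIC)[:,:790]
o=np.zeros((600,792,3),np.uint8);o[:a.shape[0],:a.shape[1]]=a;o[:b.shape[0],396:396+b.shape[1]]=b
o[265:265+335,:c.shape[1]]=c[:335]
cv2.imwrite("pics/crop1.png",o)
E
cat > h.py <<'E'
import numpy as np,cv2
from rig import sensors,vision
def ray(info,uv,w=None):
    f=210/np.tan(np.radians(float(info['vfov']))/2);T=np.asarray(info['world_from_camera'])
    uv=np.atleast_2d(uv).astype(float)
    d=np.c_[(uv[:,0]-info['cx'])/f,(uv[:,1]-info['cy'])/f,np.ones(len(uv))]@T[:3,:3].T
    return T[:3,3],d
def onz(info,uv,z):
    o,d=ray(info,uv);t=(z-o[2])/d[:,2];return o+d*t[:,None]
def tri(i1,u1,i2,u2):
    A=[];b=[]
    for i,u in((i1,u1),(i2,u2)):
        o,d=ray(i,u);d=d[0]/np.linalg.norm(d[0]);P=np.eye(3)-np.outer(d,d);A.append(P);b.append(P@o)
    x,r,_,_=np.linalg.lstsq(np.vstack(A),np.hstack(b),rcond=None);return x,np.sqrt(r)
def proj(info,p):
    T=np.asarray(info['world_from_camera']);f=210/np.tan(np.radians(float(info['vfov']))/2)
    c=(np.atleast_2d(p)-T[:3,3])@T[:3,:3];return np.c_[c[:,0]/c[:,2]*f+info['cx'],c[:,1]/c[:,2]*f+info['cy']]
def snap(name,tag):
    st=sensors.get_state();i=vision.camera_info(name);im,d=vision.get_image(name)
    cv2.imwrite(f"pics/{tag}.png",im[:,:,::-1]);np.savez(f"{tag}.npz",im=im,d=d,**i,pos=st['position'],rot=st['tcp_rot']);return st,i,im,d
E
python3 - <<'E'
from h import *
T=np.load("top0.npz");S=np.load("scene0.npz");W=np.load("wrist0.npz")
print("fit guess",tri(T,(199,181),S,(341,202)), onz(T,[(199,181)],.056))
for p in [(201,182),(191,259),(139,229),(137,182),(171,158),(244,170),(252,265)]: print(p,onz(T,[p],.03)[0].round(3), T['d'][p[1],p[0]])
for p in [(407,200),(325,197),(303,176),(303,228),(433,172),(433,226)]: print(p,onz(T,[p],.014)[0].round(3),onz(T,[p],.078)[0].round(3))
st=sensors.get_state();R=st['tcp_rot'];M=W['world_from_camera'];print("cam in tool",R.T@(M[:3,3]-st['position']),R.T@M[:3,:3])
E
```

```text
fit guess (array([0.60624629, 0.19151597, 0.05269319]), array([0.00123189])) [[0.60645033 0.19144639 0.056     ]]
(201, 182) [0.609 0.192 0.03 ] 0.8001385
(191, 259) [0.454 0.204 0.03 ] 0.7872161
(139, 229) [0.51 0.31 0.03] 0.8205
(137, 182) [0.605 0.32  0.03 ] 0.80244946
(171, 158) [0.656 0.255 0.03 ] 0.805648
(244, 170) [0.636 0.106 0.03 ] 0.85932994
(252, 265) [0.446 0.083 0.03 ] 0.84354234
(407, 200) [ 0.588 -0.233  0.014] [ 0.579 -0.211  0.078]
(325, 197) [ 0.588 -0.062  0.014] [ 0.58  -0.053  0.078]
(303, 176) [ 0.631 -0.015  0.014] [ 0.619 -0.01   0.078]
(303, 228) [ 0.523 -0.018  0.014] [ 0.519 -0.012  0.078]
(433, 172) [ 0.648 -0.288  0.014] [ 0.635 -0.262  0.078]
(433, 226) [ 0.535 -0.287  0.014] [ 0.531 -0.261  0.078]
cam in tool [-0.07574701 -0.1447001  -0.00135746] [[ 6.04696716e-04  9.55060210e-01  2.96411250e-01]
 [ 2.84648914e-04 -2.96411457e-01  9.55060295e-01]
 [ 9.99999777e-01 -4.93148684e-04 -4.51095886e-04]]
```

View pics/crop1.png

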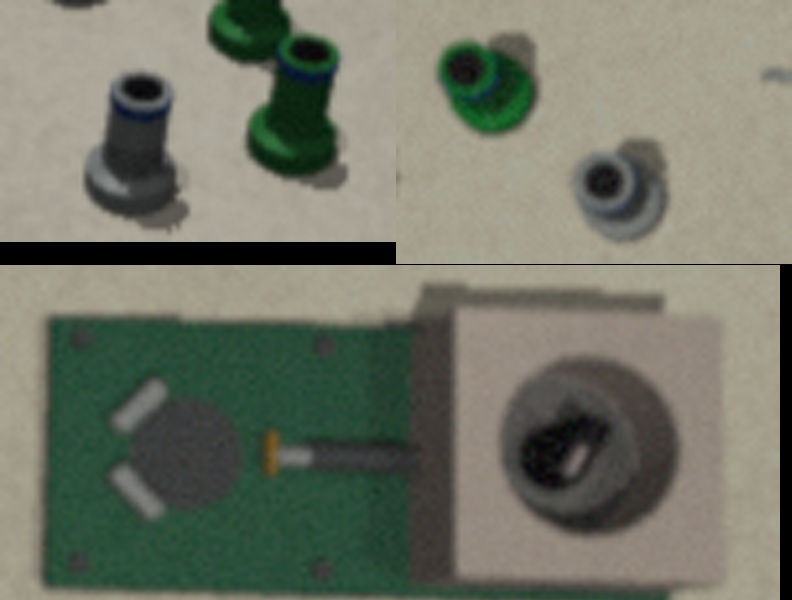

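The blue-banded steel fitting is confirmed at top (199,181) / scene (341,202), near (0.606, 0.192). It has a bare neck with a blue ring and no green. The crop also shows the V, grey seat spot, brass pad and the knob with its white line. I'll move above the unit for a close view.

```bash
cat >> h.py <<'E'
from scipy.spatial.transform import Rotation as Ro
def go(p,az=None,tip=True):
    "az: azimuth of tool z in world; prints travel, twist in tool axes"
    st=sensors.get_state();R=st['tcp_rot'];p=np.array([st['position'][k] if p[k] is None else p[k] for k in range(3)])
    tr=R.T@(p-st['position'])
    a0=np.arctan2(R[1,2],R[0,2]); az=a0 if az is None else az
    z=np.array([np.cos(az),np.sin(az),0]);y=np.array([0,0,-1.]);G=np.c_[np.cross(y,z),y,z]
    print("t",round(st['time'],2),"pos",st['position'].round(4),"az",round(a0,4),"grip",round(st['grip_width']*.0881,4),"F",st['contact_force'].round(2),"q7",st['joint_positions'][6].round(3))
    print("travel",tr.round(4),"twist",Ro.from_matrix(R.T@G).as_rotvec().round(4))
E
python3 -c "
from h import *
go((.585,-.10,.30),0.03)"
```

```text
t 0.15 pos [ 0.2321 -0.5798  0.2381] az -1.1899 grip 0.0881 F [-0.11 -0.19 -0.03] q7 -0.215
travel [-0.506  -0.0615 -0.3143] twist [ 1.3000e-03 -1.2199e+00 -8.0000e-04]
```

Request:
arm_command([
  {"travel":[-0.506,-0.06,-0.314],"twist":[0,-1.22,0]},
  {"travel":[-0.506,-0.06,-0.314],"twist":[0,-1.22,0]},
  {"travel":[-0.506,-0.06,-0.314],"twist":[0,-1.22,0]},
  {"travel":[-0.506,-0.06,-0.314],"twist":[0,-1.22,0]},
  {"travel":[-0.506,-0.06,-0.314],"twist":[0,-1.22,0]},
])

```text
$.commands[0]: bad value
```

```bash
python3 -c "
from h import *
go((.585,-.10,.30),0.03)"
```

```text
t 0.15 pos [ 0.2321 -0.5798  0.2381] az -1.1899 grip 0.0881 F [-0.11 -0.19 -0.03] q7 -0.215
travel [-0.506  -0.0615 -0.3143] twist [ 1.3000e-03 -1.2199e+00 -8.0000e-04]
```

Request:
arm_command([
  {"travel":[-0.506,-0.06,-0.314],"twist":[0,-1.22,0],"grip":0.088},
  {"travel":[-0.506,-0.06,-0.314],"twist":[0,-1.22,0],"grip":0.088},
  {"travel":[-0.506,-0.06,-0.314],"twist":[0,-1.22,0],"grip":0.088},
  {"travel":[-0.506,-0.06,-0.314],"twist":[0,-1.22,0],"grip":0.088},
  {"travel":[-0.506,-0.06,-0.314],"twist":[0,-1.22,0],"grip":0.088},
])

```text
time: 0.65
position: [0.3804, -0.3781, 0.2638]
tcp_rot: [[-0.421, -0.0, 0.907], [-0.907, 0.001, -0.421], [-0.001, -1.0, -0.001]]
contact_force: [1.3, 0.1, -0.0]
grip_width: 1.001
```

```bash
python3 -c "
from h import *
go((.585,-.10,.30),0.03)"
```

```text
t 0.65 pos [ 0.3804 -0.3781  0.2638] az -0.4341 grip 0.0881 F [ 1.34  0.12 -0.05] q7 -0.029
travel [-0.3384 -0.036   0.0687] twist [ 0.0005 -0.4641 -0.0007]
```

Request:
arm_command([
  {"travel":[-0.338,-0.036,0.069],"twist":[0,-0.464,0],"grip":0.088},
  {"travel":[-0.338,-0.036,0.069],"twist":[0,-0.464,0],"grip":0.088},
  {"travel":[-0.338,-0.036,0.069],"twist":[0,-0.464,0],"grip":0.088},
  {"travel":[-0.338,-0.036,0.069],"twist":[0,-0.464,0],"grip":0.088},
  {"travel":[-0.338,-0.036,0.069],"twist":[0,-0.464,0],"grip":0.088},
])

```text
time: 1.15
position: [0.5276, -0.178, 0.2897]
tcp_rot: [[0.03, -0.001, 1.0], [-1.0, 0.001, 0.03], [-0.001, -1.0, -0.001]]
contact_force: [0.4, -1.4, -0.0]
grip_width: 0.994
```

```bash
python3 -c "
from h import *
go((.585,-.10,.30),0.03)"
```

```text
t 1.15 pos [ 0.5276 -0.178   0.2897] az 0.03 grip 0.0875 F [ 0.42 -1.38 -0.03] q7 -0.072
travel [-0.0763 -0.0102  0.0597] twist [ 0.0008  0.     -0.0009]
```

Request:
arm_command([
  {"travel":[-0.076,-0.01,0.06],"twist":[0,0,0],"grip":0.088},
  {"travel":[-0.076,-0.01,0.06],"twist":[0,0,0],"grip":0.088},
  {"travel":[-0.076,-0.01,0.06],"twist":[0,0,0],"grip":0.088},
  {"travel":[-0.076,-0.01,0.06],"twist":[0,0,0],"grip":0.088},
])

```text
time: 1.55
position: [0.5855, -0.0989, 0.2994]
tcp_rot: [[0.033, -0.001, 0.999], [-0.999, 0.001, 0.033], [-0.001, -1.0, -0.001]]
contact_force: [0.7, -1.2, 0.3]
grip_width: 0.997
```

```bash
python3 -c "
from h import *
snap('wrist','w1');snap('top','t1')"
```

```text
(no output)
```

View pics/w1.png

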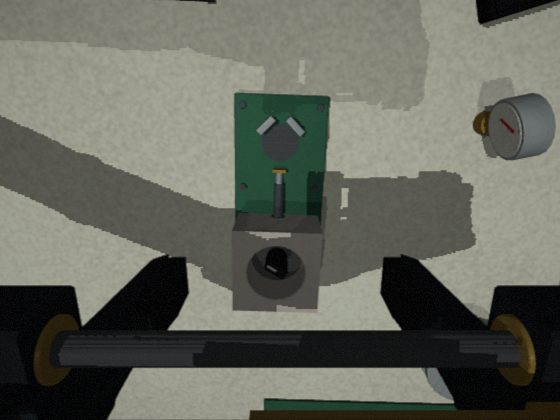

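The wrist view shows the whole unit: V at (281,126), seat disc (280,141), brass pad (280,171), well centre about (275,272) and knob (277,262). I'll go closer for two views.

Request:
arm_command([
  {"travel":[0.015,0.1,0],"twist":[0,0,0],"grip":0.088},
  {"travel":[0.015,0.1,0],"twist":[0,0,0],"grip":0.088},
  {"travel":[0.015,0.1,0],"twist":[0,0,0],"grip":0.088},
  {"travel":[0.015,0.1,0],"twist":[0,0,0],"grip":0.088},
])

```text
time: 2.05
position: [0.5837, -0.1184, 0.1992]
tcp_rot: [[0.026, -0.005, 1.0], [-1.0, -0.001, 0.026], [0.0, -1.0, -0.005]]
contact_force: [-0.0, 0.3, 0.7]
grip_width: 0.997
```

```bash
python3 -c "
from h import *
snap('wrist','w2')"
```

Request:
arm_command([
  {"travel":[0.09,0,0],"twist":[0,0,0],"grip":0.088},
  {"travel":[0.09,0,0],"twist":[0,0,0],"grip":0.088},
  {"travel":[0.09,0,0],"twist":[0,0,0],"grip":0.088},
  {"travel":[0.09,0,0],"twist":[0,0,0],"grip":0.088},
])

```text
time: 2.5
position: [0.589, -0.2087, 0.2036]
tcp_rot: [[0.024, 0.004, 1.0], [-1.0, -0.001, 0.024], [0.001, -1.0, 0.004]]
contact_force: [0.9, 0.6, -0.8]
grip_width: 1.002
```

```bash
python3 -c "
from h import *
snap('wrist','w3')
print(sensors.get_state()['position'])"
```

```text
[ 0.58903463 -0.20672011  0.20329798]
```

View pics/w2.png

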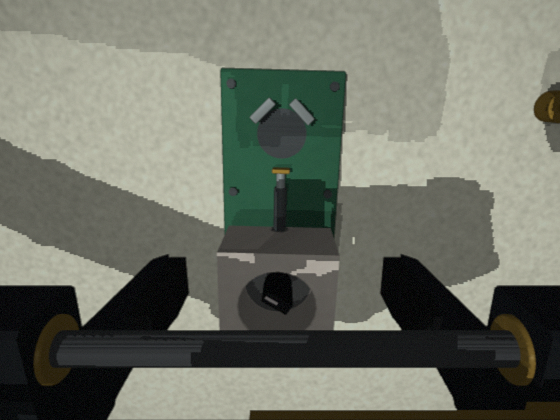

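View pics/w3.png

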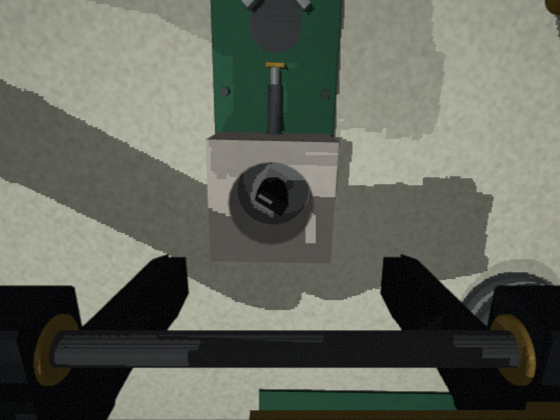

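Run:
```python
from h import *
im=cv2.imread("pics/w3.png");a=cv2.resize(im[150:250,215:335],None,fx=5,fy=5,interpolation=cv2.INTER_CUBIC)
a=cv2.convertScaleAbs(a,alpha=1.8,beta=10);
im=cv2.imread("pics/w2.png");b=cv2.resize(im[80:190,235:330],None,fx=2,fy=2,interpolation=cv2.INTER_CUBIC);b=cv2.convertScaleAbs(b,alpha=1.5)
o=np.zeros((500,795,3),np.uint8);o[:,:600]=a;o[:b.shape[0],603:603+b.shape[1]]=b
cv2.imwrite("pics/crop2.png",o)
# green plate
for t in("w1","w2"):
    N=np.load(t+".npz");hsv=cv2.cvtColor(N['im'],cv2.COLOR_RGB2HSV)
    m=cv2.inRange(hsv,(60,90,20),(95,255,160));m[330:]=0
    cs,_=cv2.findContours(m,0,2);c=max(cs,key=cv2.contourArea);x,y,w,h=cv2.boundingRect(c);print(t,(x,y,w,h))
    P=c[:,0]
    L=[(P[(P[:,1]==r),0].min(),r) for r in range(y+8,y+h-40,4)];Rr=[(P[(P[:,1]==r),0].max(),r) for r in range(y+8,y+h-40,4)]
    T=[(cx,P[P[:,0]==cx,1].min()) for cx in range(x+8,x+w-8,4)]
    for nm,S in(("L",L),("R",Rr),("T",T)):
        W=onz(N,np.array(S)+ (0.5 if 0 else 0),.014)[:,:2];vx,vy,x0,y0=cv2.fitLine(W.astype(np.float32),cv2.DIST_HUBER,0,.001,.001).ravel();print(nm,"ang",np.arctan2(vy,vx).round(4),"pt",x0.round(4),y0.round(4))
```

```text
w1 (235, 94, 94, 126)Traceback (most recent call last):
  File "<stdin>", line 13, in <module>
    return umr_minimum(a, axis, None, out, keepdims, initial, where)
ValueError: zero-size array to reduction operation minimum which has no identity
```

View pics/crop2.png

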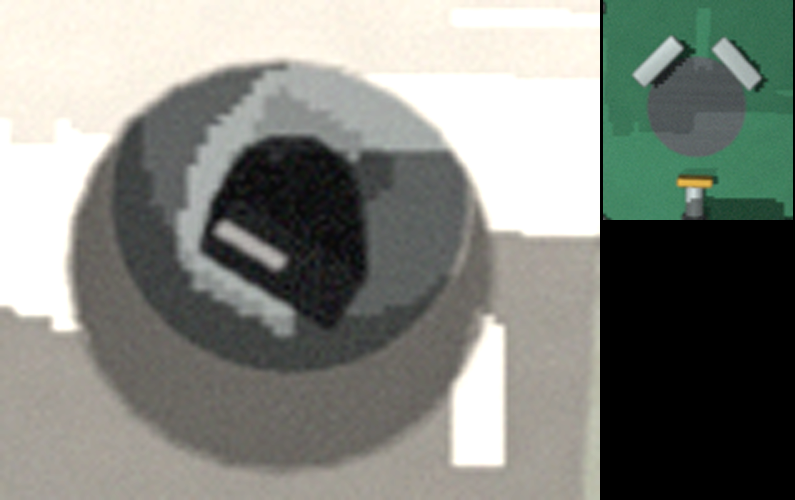

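The crop shows the knob's bar edge running from crop (200,245) to (330,328), which is full-image (255,199) to (281,215.6). The white line sits at its left/-x end.

```bash
python3 - <<'E'
from h import *
for t in("w1","w2"):
    N=np.load(t+".npz");hsv=cv2.cvtColor(N['im'],cv2.COLOR_RGB2HSV)
    m=cv2.inRange(hsv,(60,90,20),(95,255,160));m[330:]=0
    n,lab,s,_=cv2.connectedComponentsWithStats(m);k=1+s[1:,4].argmax();m=lab==k;x,y,w,h=s[k,:4]
    rows=range(y+8,y+int(h*.62),2)
    L=[(np.where(m[r])[0].min(),r) for r in rows];Rr=[(np.where(m[r])[0].max()+.0,r) for r in rows]
    T=[(cx,np.where(m[:,cx])[0].min()) for cx in range(x+8,x+w-8,2)]
    for nm,S in(("L",L),("R",Rr),("T",T)):
        W=onz(N,np.array(S),.014)[:,:2];vx,vy,x0,y0=cv2.fitLine(W.astype(np.float32),cv2.DIST_HUBER,0,.001,.001).ravel();print(t,nm,"ang",np.arctan2(vy,vx).round(4),"pt",x0.round(4),y0.round(4))
    # brass pad
    mb=cv2.inRange(hsv,(12,110,90),(28,255,255));mb[:100]=0;mb[230:]=0;mb[:,:240]=0;mb[:,320:]=0
    ys,xs=np.where(mb);print("pad px",xs.min(),xs.max(),ys.min(),ys.max(),onz(N,[(xs.mean(),ys.min())],.029)[0].round(4))
    # grey seat disc & V: low saturation bits in plate
    g=((hsv[...,1]<90)&(hsv[...,2]>25)).astype(np.uint8);g[:y+15]=0;g[y+int(h*.6):]=0;g[:,:x+10]=0;g[:,x+w-10:]=0
    cs,_=cv2.findContours(g,0,2)
    for c in cs:
        if cv2.contourArea(c)>25: r=cv2.minAreaRect(c);print("grey",np.round(r[0],1),np.round(r[1],1),round(r[2]),onz(N,[r[0]],.014)[0].round(4),onz(N,[r[0]],.028)[0].round(4))
E
python3 - <<'E'
from h import *
for t,box in(("w3",(215,150,120,100)),("w1",(240,238,75,70))):
    N=np.load(t+".npz");im=cv2.cvtColor(N['im'],cv2.COLOR_RGB2GRAY);
    D=N['d'];T=N['world_from_camera'];x,y,w,h=box
    # world z map from depth
    f=210/np.tan(np.radians(float(N['vfov']))/2);v,u=np.mgrid[0:420,0:560]
    c=np.stack([(u-N['cx'])/f*D,(v-N['cy'])/f*D,D],-1);W=c@T[:3,:3].T+T[:3,3];Z=W[...,2]
    sub=Z[y:y+h,x:x+w];print(t,"z levels",np.percentile(sub,[5,25,50,75,95]).round(4))
    m=(sub<.072)&(D[y:y+h,x:x+w]>0);m=m.astype(np.uint8)
    n,lab,s,_=cv2.connectedComponentsWithStats(m);k=1+s[1:,4].argmax()
    cs,_=cv2.findContours((lab==k).astype(np.uint8),0,2);c=max(cs,key=cv2.contourArea)[:,0]+[x,y]
    P=onz(N,c,.078)
    ctr,r=cv2.minEnclosingCircle(P[:,:2].astype(np.float32));A=np.c_[2*P[:,:2],np.ones(len(P))];s=np.linalg.lstsq(A,(P[:,:2]**2).sum(1),rcond=None)[0]
    print("rim enc",np.round(ctr,4),round(r,4),"lsq",s[:2].round(4),np.sqrt(s[2]+s[0]**2+s[1]**2).round(4))
    k=(sub>.06)&(sub<.073); k=k&(np.hypot(W[y:y+h,x:x+w,0]-s[0],W[y:y+h,x:x+w,1]-s[1])<.022);
    k=k.astype(np.uint8);cs,_=cv2.findContours(k,0,2);cc=max(cs,key=cv2.contourArea)[:,0]+[x,y];Q=onz(N,cc,.067)[:,:2].astype(np.float32)
    r=cv2.minAreaRect(Q*1000);print("knob rect",np.round(r,1) if 0 else r, "z",np.median(sub[k>0]))
N=np.load("w3.npz");e=onz(N,[(255,199),(281,215.6)],.067)[:,:2];d=e[1]-e[0];print("edge",e.round(4),np.linalg.norm(d),np.degrees(np.arctan2(d[1],d[0])), "ctr",e.mean(0)+.006*np.array([-d[1],d[0]])/np.linalg.norm(d))
l=onz(N,[(258,196),(272,203)],.067)[:,:2];d=l[1]-l[0];print("line",l,np.degrees(np.arctan2(d[1],d[0])))
E
```

```text
w1 L ang 1.5669 pt 0.5247 -0.0669
w1 R ang 1.5704 pt 0.6312 -0.0634
w1 T ang -0.0021 pt 0.5776 -0.0188
pad px 273 285 170 172 [ 0.5779 -0.1026  0.029 ]
grey [280.3 136.8] [45.3 44.5] 45 [ 0.5781 -0.0656  0.014 ] [ 0.5782 -0.0642  0.028 ]
w2 L ang 1.5678 pt 0.5247 -0.0635
w2 R ang 1.5674 pt 0.6312 -0.0621
w2 T ang -0.002 pt 0.5765 -0.0186
pad px 272 289 169 173 [ 0.5779 -0.1018  0.029 ]
grey [281.3 125.7] [59.4 60.1] 45 [ 0.5776 -0.0653  0.014 ] [ 0.5777 -0.0643  0.028 ]
grey [332.5  87.5] [7. 5.] 90 [ 0.6215 -0.0316  0.014 ] [ 0.6198 -0.0319  0.028 ]
w3 z levels [0.0324 0.0378 0.0758 0.0768 0.0776]
rim enc [ 0.578  -0.2105] 0.0328 lsq [ 0.5781 -0.2106] 0.0321
knob rect ((578.2048950195312, -211.6438751220703), (14.644149780273438, 26.97360610961914), 58.902915954589844) z 0.07053166713294018
w1 z levels [0.0326 0.0491 0.0757 0.0768 0.0777]
rim enc [ 0.5781 -0.2097] 0.0328 lsq [ 0.5782 -0.2096] 0.0318
knob rect ((578.3123779296875, -211.06146240234375), (16.12970733642578, 27.983917236328125), 58.419063568115234) z 0.07025970748718799
edge [[ 0.5644 -0.2108]
 [ 0.5859 -0.2247]] 0.02555743124060925 -32.722635956077035 ctr [ 0.57837994 -0.21270045]
line [[ 0.56682812 -0.20825016]
 [ 0.5782946  -0.21394106]] -26.395555523907202
```

Run:
```python
from h import *
for t,y0,y1 in (("w1",128,165),("w2",112,165)):
    N=np.load(t+".npz");im=N['im'].astype(int);hsv=cv2.cvtColor(N['im'],cv2.COLOR_RGB2HSV)
    g=((hsv[...,1]<110)&(hsv[...,2]<105)).astype(np.uint8);g[:y0]=0;g[y1:]=0;g[:,:245]=0;g[:,320:]=0
    n,lab,s,_=cv2.connectedComponentsWithStats(g);k=1+s[1:,4].argmax();print(s[k])
    cs,_=cv2.findContours((lab==k).astype(np.uint8),0,1);c=max(cs,key=cv2.contourArea)[:,0]
    lo=c[c[:,1]>s[k,1]+s[k,3]*.5]  # lower half arc
    P=onz(N,lo,.014)[:,:2];A=np.c_[2*P,np.ones(len(P))];q=np.linalg.lstsq(A,(P**2).sum(1),rcond=None)[0]
    print(t,"disc",q[:2].round(4),np.sqrt(q[2]+q[0]**2+q[1]**2).round(4))
    b=((hsv[...,1]<80)&(hsv[...,2]>110)).astype(np.uint8);b[:90]=0;b[150:]=0;b[:,:245]=0;b[:,320:]=0
    cs,_=cv2.findContours(b,0,2)
    for c in cs:
        if cv2.contourArea(c)>15:
            r=cv2.minAreaRect((onz(N,c[:,0],.028)[:,:2]*1000).astype(np.float32));print("wall",np.round(r[0],1),np.round(r[1],1),round(r[2],1))
# fitting top: dark ring in top & scene
N=np.load("top0.npz")
for t,box in(("top0",(180,165,45,40)),("scene0",(320,185,45,50))):
    N=np.load(t+".npz");x,y,w,h=box;im=N['im'][y:y+h,x:x+w];hsv=cv2.cvtColor(im,cv2.COLOR_RGB2HSV)
    m=((hsv[...,2]<45)).astype(np.uint8);n,lab,s,ce=cv2.connectedComponentsWithStats(m);
    for k in range(1,n):
        if s[k,4]>8: print(t,s[k],ce[k]+[x,y],onz(N,[ce[k]+[x,y]],.054)[0].round(4))
    m=cv2.inRange(hsv,(105,80,20),(125,255,200));ys,xs=np.where(m);print("blue",len(xs),xs.mean()+x if len(xs) else 0,ys.mean()+y if len(xs) else 0)
go((.606,.155,.20),0.0)
```

```text
[ 256  128   50   34 1126]
w1 disc [ 0.5779 -0.072 ] 0.0225
wall [594.5 -51.8] [ 6.6 22.4] 45.4
wall [560.5 -51.6] [22.5  6.3] 45.8
wall [578.8 -15.4] [81.9  4.2] 1.9
[ 249  112   66   47 2035]
w2 disc [ 0.5777 -0.0719] 0.0227
wall [594.5 -51.9] [ 6.6 22.1] 45.4
wall [560.6 -51.6] [22.3  6.4] 45.0
top0 [14 13  7  7 36] [196.75       180.66666667] [0.6073 0.1962 0.054 ]
blue 0 0 0
scene0 [39  3  6  5 15] [361.73333333 190.2       ] [0.6234 0.2435 0.054 ]
scene0 [18 13  9  5 34] [341.85294118 199.85294118] [0.6047 0.1959 0.054 ]
scene0 [23 21  4  5  9] [344.88888889 207.66666667] [0.6195 0.1788 0.054 ]
scene0 [15 27 12  9 75] [340.68       216.10666667] [0.6236 0.1537 0.054 ]
blue 29 341.41379310344826 205.44827586206895
t 2.55 pos [ 0.589  -0.2067  0.2033] az 0.0268 grip 0.088 F [ 0.8   0.21 -0.46] q7 -0.095
travel [-0.3611  0.0034  0.0266] twist [-0.0036  0.0268  0.    ]
```

Seat disc centre is about (0.578, -0.072), the pad face is at y≈-0.102, and the V walls put home at y≈-0.0675. Now I'll look at the fitting.

Request:
arm_command([
  {"travel":[-0.18,0,0.013],"twist":[0,0.013,0],"grip":0.088},
  {"travel":[-0.361,0.003,0.027],"twist":[-0.004,0.027,0],"grip":0.088},
  {"travel":[-0.361,0.003,0.027],"twist":[-0.004,0.027,0],"grip":0.088},
  {"travel":[-0.361,0.003,0.027],"twist":[-0.004,0.027,0],"grip":0.088},
  {"travel":[-0.361,0.003,0.027],"twist":[-0.004,0.027,0],"grip":0.088},
])

```text
time: 3.05
position: [0.6005, 0.0468, 0.2025]
tcp_rot: [[0.003, 0.002, 1.0], [-1.0, 0.002, 0.003], [-0.002, -1.0, 0.002]]
contact_force: [1.0, -0.1, -0.6]
grip_width: 0.998
```

```bash
python3 -c "
from h import *
go((.606,.155,.20),0.0)"
```

```text
t 3.05 pos [0.6005 0.0468 0.2025] az 0.0031 grip 0.0879 F [ 1.01 -0.07 -0.59] q7 -0.522
travel [-0.1081  0.0027  0.0059] twist [-0.0017  0.0031 -0.0017]
```

Request:
arm_command([
  {"travel":[-0.05,0.003,0.006],"twist":[0,0.003,0],"grip":0.088},
  {"travel":[-0.1,0.003,0.006],"twist":[0,0.003,0],"grip":0.088},
  {"travel":[-0.108,0.003,0.006],"twist":[0,0.003,0],"grip":0.088},
  {"travel":[-0.108,0.003,0.006],"twist":[0,0.003,0],"grip":0.088},
])

```text
time: 3.45
position: [0.605, 0.161, 0.2011]
tcp_rot: [[0.009, 0.003, 1.0], [-1.0, 0.006, 0.009], [-0.006, -1.0, 0.003]]
contact_force: [-0.0, -0.2, 0.2]
grip_width: 0.999
```

```bash
python3 -c "
from h import *
snap('wrist','w4');go((.606,.155,.20),0.0)"
```

```text
t 3.5 pos [0.6056 0.1569 0.2006] az 0.004 grip 0.088 F [ 0.18  0.09 -0.33] q7 -0.67
travel [0.0019 0.0006 0.0004] twist [-0.0026  0.004  -0.0023]
```

Request:
arm_command([
  {"travel":[-0.03,0.04,0],"twist":[0,0,0],"grip":0.088},
  {"travel":[-0.03,0.04,0],"twist":[0,0,0],"grip":0.088},
  {"travel":[-0.03,0.04,0],"twist":[0,0,0],"grip":0.088},
])

```text
time: 3.8
position: [0.6052, 0.185, 0.1602]
tcp_rot: [[0.003, 0.001, 1.0], [-1.0, 0.0, 0.003], [-0.0, -1.0, 0.001]]
contact_force: [1.1, -0.6, 0.1]
grip_width: 0.998
```

```bash
python3 -c "
from h import *
snap('wrist','w5');go((.606,.196,.10),0.0)
a=cv2.imread('pics/w4.png')[60:260,180:380];b=cv2.imread('pics/w5.png')[60:260,180:380]
cv2.imwrite('pics/crop3.png',cv2.resize(np.hstack([a,b]),None,fx=2,fy=2))"
```

```text
t 3.85 pos [0.6061 0.1845 0.161 ] az 0.0017 grip 0.088 F [-0.63 -0.32  0.93] q7 -0.732
travel [-0.0115  0.061  -0.0003] twist [-0.0028  0.0017 -0.0005]
```

View pics/crop3.png

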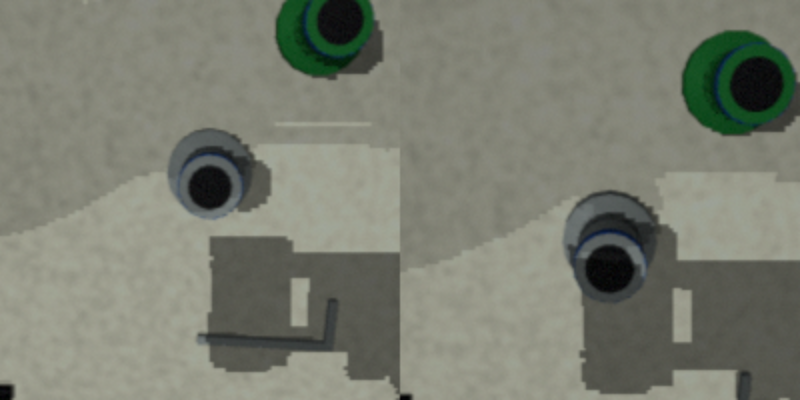

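The steel fitting with the blue ring is seen with its bore at w4 (285,153.5) and w5 (284.5,194). The hex key is nearer the robot's right.

Run:
```python
from h import *
C=[]
Ns=[np.load(t+".npz") for t in("w4","w5")]
for N,b in zip(Ns,((270,140,30,28),(268,178,32,34))):
    x,y,w,h=b;im=cv2.cvtColor(N['im'][y:y+h,x:x+w],cv2.COLOR_RGB2GRAY);m=(im<38).astype(np.uint8)
    n,lab,s,ce=cv2.connectedComponentsWithStats(m);k=1+s[1:,4].argmax();C.append(ce[k]+[x,y]);print(C[-1],s[k])
print(tri(Ns[0],C[0],Ns[1],C[1]));print([onz(N,[c],.056)[0].round(4) for N,c in zip(Ns,C)])
```

```text
[284.52492669 153.26099707] [  5   3  20  21 341]
[284.32134831 194.2494382 ] [  5   5  24  24 445]
(array([0.60400302, 0.19643806, 0.05684684]), array([6.87907354e-05]))
[array([0.6041, 0.1963, 0.056 ]), array([0.604 , 0.1962, 0.056 ])]
```

Request:
arm_command([
  {"travel":[-0.0115,0.04,-0.002],"twist":[-0.002,0.002,0],"grip":0.088},
  {"travel":[-0.0118,0.06,-0.002],"twist":[-0.002,0.002,0],"grip":0.088},
  {"travel":[-0.0118,0.06,-0.002],"twist":[-0.002,0.002,0],"grip":0.088},
])

```text
time: 4.15
position: [0.6035, 0.1933, 0.0995]
tcp_rot: [[-0.002, -0.002, 1.0], [-1.0, -0.003, -0.002], [0.003, -1.0, -0.002]]
contact_force: [-0.4, -0.3, -0.4]
grip_width: 0.998
```

```bash
python3 -c "
from h import *
go((.604,.1962,.024),0.0)"
```

```text
t 4.15 pos [0.6035 0.1933 0.0995] az -0.0024 grip 0.088 F [-0.43 -0.31 -0.39] q7 -0.786
travel [-0.0032  0.0755  0.0007] twist [ 0.0024 -0.0024  0.0028]
```

Request:
arm_command([
  {"travel":[-0.003,0.035,0.0005],"twist":[0.002,-0.002,0.003],"grip":0.07},
  {"travel":[-0.003,0.06,0.0005],"twist":[0.002,-0.002,0.003],"grip":0.06},
  {"travel":[-0.003,0.0755,0.0005],"twist":[0.002,-0.002,0.003],"grip":0.06},
  {"travel":[-0.003,0.0755,0.0005],"twist":[0.002,-0.002,0.003],"grip":0.05},
  {"travel":[-0.003,0.0755,0.0005],"twist":[0.002,-0.002,0.003],"grip":0.05},
])

```text
time: 4.65
position: [0.605, 0.1959, 0.0254]
tcp_rot: [[-0.001, 0.002, 1.0], [-1.0, 0.001, -0.001], [-0.001, -1.0, 0.002]]
contact_force: [0.6, 0.6, 1.0]
grip_width: 0.581
```

```bash
python3 -c "
from h import *
go((.604,.1962,.024),0.0)"
```

```text
t 4.65 pos [0.605  0.1959 0.0254] az -0.0014 grip 0.0512 F [0.64 0.56 1.  ] q7 -0.831
travel [-0.0003  0.0014 -0.001 ] twist [-0.0016 -0.0014 -0.0008]
```

Request:
arm_command([
  {"travel":[0,0.001,-0.001],"twist":[-0.001,0,0],"grip":0.035},
  {"travel":[0,0.001,-0.001],"twist":[-0.001,0,0],"grip":0.02},
  {"travel":[0,0.001,-0.001],"twist":[-0.001,0,0],"grip":0.015},
  {"travel":[0,0.001,-0.001],"twist":[-0.001,0,0],"grip":0.015},
  {"travel":[0,0.001,-0.001],"twist":[-0.001,0,0],"grip":0.015},
], grip_force=25)

```text
time: 5.15
position: [0.6048, 0.1961, 0.0253]
tcp_rot: [[-0.001, 0.002, 1.0], [-1.0, 0.001, -0.001], [-0.001, -1.0, 0.002]]
contact_force: [0.6, 0.1, 6.1]
grip_width: 0.288
```

```bash
python3 -c "
from h import *
go((.604,.1962,.12),0.0)"
```

```text
t 5.15 pos [0.6048 0.1961 0.0253] az -0.0015 grip 0.0254 F [0.64 0.07 6.08] q7 -0.832
travel [-0.0002 -0.0947 -0.0006] twist [-0.0023 -0.0015 -0.0012]
```

Gripped (25.4 mm). Lift and check.

Request:
arm_command([
  {"travel":[0,-0.03,0],"twist":[0,0,0],"grip":0.015},
  {"travel":[0,-0.07,0],"twist":[0,0,0],"grip":0.015},
  {"travel":[0,-0.095,0],"twist":[0,0,0],"grip":0.015},
  {"travel":[0,-0.095,0],"twist":[0,0,0],"grip":0.015},
])

```text
time: 5.55
position: [0.6065, 0.1971, 0.1235]
tcp_rot: [[-0.002, 0.008, 1.0], [-1.0, 0.004, -0.002], [-0.004, -1.0, 0.008]]
contact_force: [1.2, 0.4, -2.5]
grip_width: 0.288
```

```bash
python3 -c "
from h import *
go((.578,-.075,.12),0.0);snap('wrist','w6');snap('scene','s6')
a=cv2.imread('pics/w6.png');b=cv2.imread('pics/s6.png')
cv2.imwrite('pics/c6.png',np.hstack([a[150:,130:430],b[100:370,200:500]]))"
```

```text
t 5.55 pos [0.6065 0.1971 0.1235] az -0.0017 grip 0.0254 F [ 1.22  0.43 -2.46] q7 -0.777
travel [ 0.2722  0.0022 -0.0281] twist [-0.0078 -0.0017 -0.004 ]
```

View pics/c6.png

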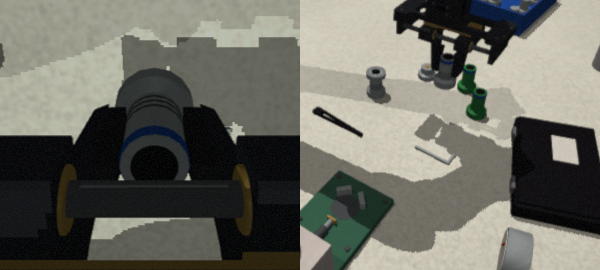

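The fitting is held upright between the fingers (wrist crop around (155,130)) and the scene is undisturbed. I'll carry it to the seat.

Request:
arm_command([
  {"travel":[0.04,0,-0.004],"twist":[-0.006,0,0],"grip":0.015},
  {"travel":[0.09,0.002,-0.01],"twist":[-0.006,0,0],"grip":0.015},
  {"travel":[0.14,0.002,-0.015],"twist":[-0.006,0,0],"grip":0.015},
  {"travel":[0.19,0.002,-0.02],"twist":[-0.006,0,0],"grip":0.015},
  {"travel":[0.235,0.002,-0.025],"twist":[-0.006,0,0],"grip":0.015},
])

```text
time: 6.15
position: [0.5765, -0.0422, 0.1152]
tcp_rot: [[-0.002, -0.009, 1.0], [-1.0, -0.0, -0.002], [0.0, -1.0, -0.009]]
contact_force: [0.1, -0.6, -1.7]
grip_width: 0.291
```

```bash
python3 -c "
from h import *
go((.578,-.075,.10),0.0)"
```

```text
t 6.15 pos [ 0.5765 -0.0422  0.1152] az -0.0019 grip 0.0257 F [ 0.07 -0.58 -1.67] q7 -0.49
travel [0.0328 0.0152 0.0017] twist [ 0.0093 -0.0019  0.0003]
```

Request:
arm_command([
  {"travel":[0.033,0.015,0.002],"twist":[0.008,-0.002,0],"grip":0.015},
  {"travel":[0.033,0.03,0.002],"twist":[0.008,-0.002,0],"grip":0.015},
  {"travel":[0.033,0.05,0.002],"twist":[0.008,-0.002,0],"grip":0.015},
  {"travel":[0.033,0.065,0.002],"twist":[0.008,-0.002,0],"grip":0.015},
  {"travel":[0.033,0.065,0.002],"twist":[0.008,-0.002,0],"grip":0.015},
])

```text
time: 6.65
position: [0.5751, -0.0749, 0.0469]
tcp_rot: [[0.001, -0.008, 1.0], [-1.0, -0.0, 0.001], [0.0, -1.0, -0.008]]
contact_force: [-0.5, -0.2, -2.1]
grip_width: 0.289
```

```bash
python3 -c "
from h import *
go((.578,-.075,.0393),0.0)
snap('wrist','w7');snap('scene','s7')
a=cv2.imread('pics/w7.png');b=cv2.resize(cv2.imread('pics/s7.png')[230:330,150:300],None,fx=2.7,fy=2.7)
cv2.imwrite('pics/c7.png',np.hstack([a[80:350,130:430],b[:270]]))"
```

```text
t 6.65 pos [ 0.5751 -0.0749  0.0469] az 0.001 grip 0.0255 F [-0.54 -0.19 -2.12] q7 -0.496
travel [0.0001 0.0076 0.0029] twist [0.008  0.001  0.0001]
```

View pics/c7.png

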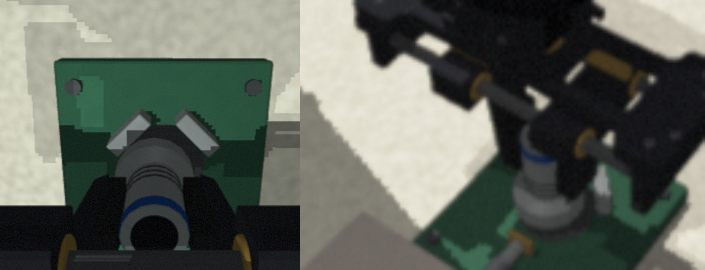

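The fitting hovers over the seat disc, V walls behind at crop (128,130)/(197,130), pad in front. I'll correct x and lower.

Request:
arm_command([
  {"travel":[0,0.001,0.004],"twist":[0.01,0.001,0],"grip":0.015},
  {"travel":[0,0.003,0.004],"twist":[0.01,0.001,0],"grip":0.015},
  {"travel":[0,0.005,0.004],"twist":[0.01,0.001,0],"grip":0.015},
  {"travel":[0,0.0065,0.004],"twist":[0.01,0.001,0],"grip":0.015},
  {"travel":[0,0.0075,0.004],"twist":[0.01,0.001,0],"grip":0.015},
])

```text
time: 7.25
position: [0.5812, -0.0747, 0.0419]
tcp_rot: [[-0.0, 0.007, 1.0], [-1.0, -0.0, -0.0], [0.0, -1.0, 0.007]]
contact_force: [0.9, 0.3, -1.9]
grip_width: 0.285
```

```bash
python3 -c "
from h import *
go((.578,-.075,.0393),0.0)"
```

```text
t 7.25 pos [ 0.5812 -0.0747  0.0419] az -0.0001 grip 0.0251 F [ 0.94  0.35 -1.85] q7 -0.506
travel [ 0.0003  0.0026 -0.0033] twist [-0.0071 -0.0001  0.0002]
```

Request:
arm_command([
  {"travel":[0,0.001,-0.001],"twist":[-0.003,0,0],"grip":0.015},
  {"travel":[0,0.0015,-0.001],"twist":[-0.003,0,0],"grip":0.015},
  {"travel":[0,0.002,-0.001],"twist":[-0.003,0,0],"grip":0.015},
  {"travel":[0,0.002,-0.001],"twist":[-0.003,0,0],"grip":0.015},
])

```text
time: 7.65
position: [0.5802, -0.0747, 0.0399]
tcp_rot: [[-0.0, 0.004, 1.0], [-1.0, -0.0, -0.0], [0.0, -1.0, 0.004]]
contact_force: [-0.7, 0.4, -2.5]
grip_width: 0.287
```

```bash
python3 -c "
from h import *
go((.578,-.075,.0393),0.0)"
```

```text
t 7.65 pos [ 0.5802 -0.0747  0.0399] az -0.0001 grip 0.0253 F [-0.66  0.4  -2.5 ] q7 -0.506
travel [ 0.0003  0.0006 -0.0022] twist [-0.004  -0.0001  0.0002]
```

Request:
arm_command([
  {"travel":[0,0,-0.001],"twist":[-0.002,0,0],"grip":0.015},
  {"travel":[0,0,-0.002],"twist":[-0.004,0,0],"grip":0.015},
  {"travel":[0,0.0005,-0.002],"twist":[-0.004,0,0],"grip":0.015},
  {"travel":[0,0.001,-0.002],"twist":[-0.004,0,0],"grip":0.015},
  {"travel":[0,0.0015,-0.002],"twist":[-0.004,0,0],"grip":0.015},
])

```text
time: 8.15
position: [0.5781, -0.0748, 0.0392]
tcp_rot: [[-0.0, 0.0, 1.0], [-1.0, -0.001, -0.0], [0.001, -1.0, 0.0]]
contact_force: [-3.2, -0.4, 10.7]
grip_width: 0.29
```

```bash
python3 -c "
from h import *
go((.578,-.075,.0393),0.0)"
```

```text
t 8.15 pos [ 0.5781 -0.0748  0.0392] az -0.0001 grip 0.0256 F [-3.22 -0.43 10.69] q7 -0.507
travel [ 0.0002 -0.0001 -0.0001] twist [-0.     -0.0001  0.0007]
```

On the seat. Release.

Request:
arm_command([
  {"travel":[0,-0.0005,0],"twist":[0,0,0],"grip":0.027},
  {"travel":[0,-0.0005,0],"twist":[0,0,0],"grip":0.035},
  {"travel":[0,-0.0005,0],"twist":[0,0,0],"grip":0.045},
  {"travel":[0,-0.0005,0],"twist":[0,0,0],"grip":0.05},
  {"travel":[0,-0.0005,0],"twist":[0,0,0],"grip":0.05},
])

```text
time: 8.65
position: [0.5782, -0.0748, 0.0396]
tcp_rot: [[-0.0, 0.0, 1.0], [-1.0, -0.001, -0.0], [0.001, -1.0, 0.0]]
contact_force: [0.8, -0.3, -0.7]
grip_width: 0.564
```

Request:
arm_command([
  {"travel":[0,-0.02,0],"twist":[0,0,0],"grip":0.05},
  {"travel":[0,-0.06,0],"twist":[0,0,0],"grip":0.05},
  {"travel":[0,-0.1,0],"twist":[0,0,0],"grip":0.05},
  {"travel":[0,-0.12,0],"twist":[0,0,0],"grip":0.05},
])

```text
time: 9.05
position: [0.5795, -0.0745, 0.1627]
tcp_rot: [[-0.0, 0.004, 1.0], [-1.0, -0.0, -0.0], [0.0, -1.0, 0.004]]
contact_force: [0.9, 0.3, -0.3]
grip_width: 0.571
```

```bash
python3 -c "
from h import *
go((.578,-.165,.20),0)"
```

```text
t 9.05 pos [ 0.5795 -0.0745  0.1627] az -0.0002 grip 0.0503 F [ 0.87  0.31 -0.34] q7 -0.403
travel [ 0.0906 -0.0373 -0.0014] twist [-0.0041 -0.0002  0.0005]
```

Request:
arm_command([
  {"travel":[0.05,-0.037,-0.001],"twist":[0,0,0],"grip":0.05},
  {"travel":[0.09,-0.037,-0.001],"twist":[0,0,0],"grip":0.05},
  {"travel":[0.09,-0.037,-0.001],"twist":[0,0,0],"grip":0.05},
  {"travel":[0.09,-0.037,-0.001],"twist":[0,0,0],"grip":0.05},
])

```text
time: 9.45
position: [0.5779, -0.1666, 0.1996]
tcp_rot: [[-0.004, 0.004, 1.0], [-1.0, -0.001, -0.004], [0.001, -1.0, 0.004]]
contact_force: [0.3, 1.3, -0.6]
grip_width: 0.565
```

```bash
python3 -c "
from h import *
snap('wrist','w8');snap('scene','s8')
go((.5782,-.2105,.12),1.028)
a=cv2.imread('pics/w8.png');b=cv2.resize(cv2.imread('pics/s8.png')[230:350,180:320],None,fx=2.5,fy=2.5)
cv2.imwrite('pics/c8.png',np.hstack([a[:300,130:430],b[:300]]))"
```

```text
t 9.55 pos [ 0.5781 -0.163   0.1993] az 0.0012 grip 0.0502 F [-0.3   0.53 -0.22] q7 -0.217
travel [ 0.0475  0.0793 -0.0003] twist [-3.6000e-03 -1.0268e+00  1.0000e-03]
```

View pics/c8.png

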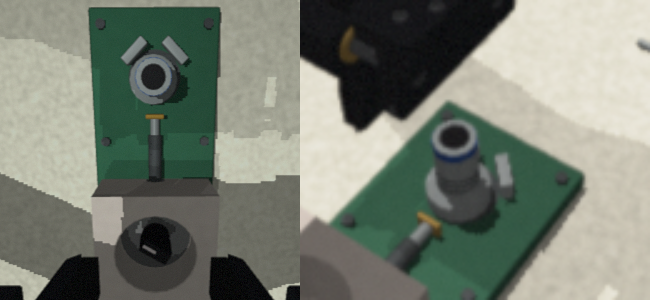

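The fitting stands upright on the seat, bore at w8 (283,77), with a gap to the V and pad (brass at (285,117)). Next I rotate to the knob's pinch direction above the well.

Request:
arm_command([
  {"travel":[0.047,0.04,0],"twist":[-0.004,-1.027,0],"grip":0.021},
  {"travel":[0.047,0.04,0],"twist":[-0.004,-1.027,0],"grip":0.021},
  {"travel":[0.047,0.04,0],"twist":[-0.004,-1.027,0],"grip":0.021},
  {"travel":[0.047,0.04,0],"twist":[-0.004,-1.027,0],"grip":0.021},
  {"travel":[0.047,0.04,0],"twist":[-0.004,-1.027,0],"grip":0.021},
])

```text
time: 10.05
position: [0.5785, -0.2076, 0.1587]
tcp_rot: [[0.688, 0.0, 0.725], [-0.725, 0.001, 0.688], [-0.001, -1.0, 0.001]]
contact_force: [-0.1, 0.6, -0.4]
grip_width: 0.236
```

```bash
python3 -c "
from h import *
go((.5782,-.211,.12),1.028)
N=np.load('w8.npz');print(onz(N,[(283,77)],.07))"
```

```text
t 10.05 pos [ 0.5785 -0.2076  0.1587] az 0.7593 grip 0.0208 F [-0.08  0.57 -0.37] q7 0.438
travel [ 0.0023  0.0387 -0.0026] twist [-0.0011 -0.2687 -0.0005]
[[ 0.57664749 -0.07510055  0.07      ]]
```

Request:
arm_command([
  {"travel":[0.0023,0.02,-0.0026],"twist":[-0.001,-0.269,0],"grip":0.021},
  {"travel":[0.0023,0.0387,-0.0026],"twist":[-0.001,-0.269,0],"grip":0.021},
  {"travel":[0.0023,0.0387,-0.0026],"twist":[-0.001,-0.269,0],"grip":0.021},
  {"travel":[0.0023,0.0387,-0.0026],"twist":[-0.001,-0.269,0],"grip":0.021},
])

```text
time: 10.45
position: [0.5784, -0.2092, 0.1199]
tcp_rot: [[0.856, -0.001, 0.517], [-0.517, 0.002, 0.856], [-0.002, -1.0, 0.001]]
contact_force: [0.8, 0.1, 0.7]
grip_width: 0.236
```

```bash
python3 -c "
from h import *
go((.5782,-.211,.0435),1.028);snap('wrist','w9')
cv2.imwrite('pics/c9.png',cv2.resize(cv2.imread('pics/w9.png')[140:340,180:400],None,fx=2.5,fy=2.5))"
```

```text
t 10.45 pos [ 0.5784 -0.2092  0.1199] az 1.0275 grip 0.0208 F [0.79 0.08 0.69] q7 0.626
travel [ 0.0009  0.0764 -0.0017] twist [-0.0012 -0.0005 -0.0018]
```

View pics/c9.png

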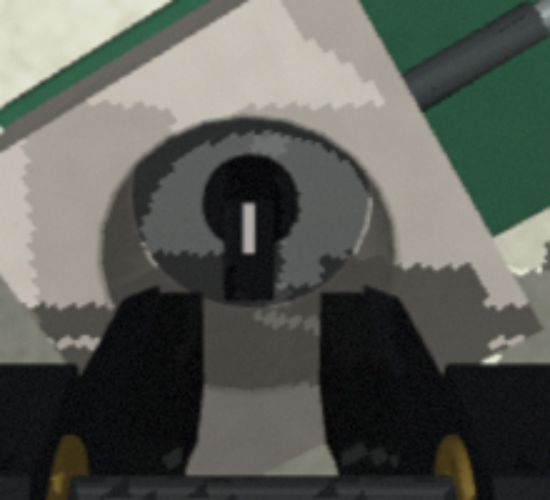

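Looking down at the well, the bar is parallel to the fingers and the line is at crop (249,228). The knob is about 2 to 2.5 mm towards tool -z. I'll go down slowly.

Request:
arm_command([
  {"travel":[0.001,0.01,-0.0023],"twist":[-0.001,0,-0.001],"grip":0.021},
  {"travel":[0.001,0.02,-0.0023],"twist":[-0.001,0,-0.001],"grip":0.021},
  {"travel":[0.001,0.03,-0.0023],"twist":[-0.001,0,-0.001],"grip":0.021},
  {"travel":[0.001,0.035,-0.0023],"twist":[-0.001,0,-0.001],"grip":0.021},
  {"travel":[0.001,0.038,-0.0023],"twist":[-0.001,0,-0.001],"grip":0.021},
])

```text
time: 11.0
position: [0.5781, -0.2119, 0.0817]
tcp_rot: [[0.856, -0.0, 0.517], [-0.517, 0.0, 0.856], [-0.0, -1.0, -0.0]]
contact_force: [0.3, -0.4, 0.9]
grip_width: 0.239
```

```bash
python3 -c "
from h import *
go((.5782,-.211,.0435),1.028);snap('wrist','w10')
cv2.imwrite('pics/c10.png',cv2.resize(cv2.imread('pics/w10.png')[140:340,180:400],None,fx=2.5,fy=2.5))"
```

```text
t 11.0 pos [ 0.5781 -0.2119  0.0817] az 1.0273 grip 0.021 F [ 0.31 -0.38  0.94] q7 0.589
travel [-0.0004  0.0382  0.0009] twist [ 0.0001 -0.0007 -0.0004]
```

View pics/c10.png

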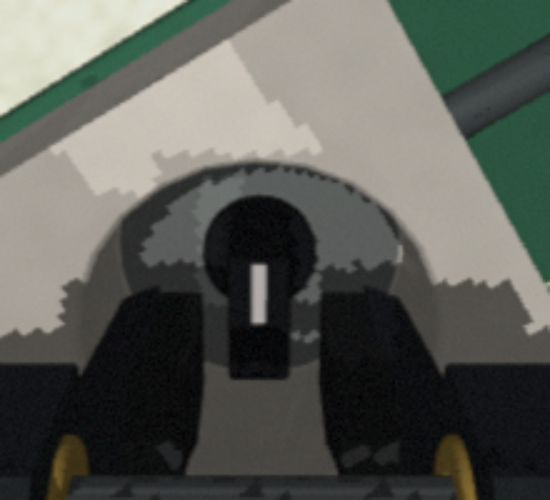

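The knob (cols 230–289) is now centred in the finger gap (205–320). Continue down.

Request:
arm_command([
  {"travel":[0,0.01,-0.0004],"twist":[0,0,0],"grip":0.021},
  {"travel":[0,0.02,-0.0004],"twist":[0,0,0],"grip":0.021},
  {"travel":[0,0.03,-0.0004],"twist":[0,0,0],"grip":0.021},
  {"travel":[0,0.036,-0.0004],"twist":[0,0,0],"grip":0.021},
  {"travel":[0,0.038,-0.0004],"twist":[0,0,0],"grip":0.021},
])

```text
time: 11.55
position: [0.5773, -0.2121, 0.0425]
tcp_rot: [[0.856, -0.002, 0.517], [-0.517, 0.001, 0.856], [-0.002, -1.0, -0.0]]
contact_force: [0.0, 0.2, 0.2]
grip_width: 0.235
```

```bash
python3 -c "
from h import *
go((.5782,-.211,.0435),1.028);print(sensors.get_state()['moment'])"
```

```text
t 11.55 pos [ 0.5773 -0.2121  0.0425] az 1.0275 grip 0.0207 F [0.   0.23 0.16] q7 0.549
travel [ 0.0002 -0.001   0.0014] twist [ 0.0005 -0.0005 -0.0019]
[-0.017579   -0.14110843  0.02983473]
```

Request:
arm_command([
  {"travel":[0,-0.001,0.0005],"twist":[0,0,0],"grip":0.012},
  {"travel":[0,-0.001,0.0005],"twist":[0,0,0],"grip":0.008},
  {"travel":[0,-0.001,0.0005],"twist":[0,0,0],"grip":0.006},
  {"travel":[0,-0.001,0.0005],"twist":[0,0,0],"grip":0.006},
  {"travel":[0,-0.001,0.0005],"twist":[0,0,0],"grip":0.006},
], grip_force=40)

```text
time: 12.05
position: [0.5773, -0.2119, 0.0434]
tcp_rot: [[0.856, -0.002, 0.517], [-0.517, 0.0, 0.856], [-0.002, -1.0, -0.001]]
contact_force: [0.6, -0.4, -3.2]
grip_width: 0.132
```

```bash
cat > m.py <<'E'
from h import *
s=sensors.get_state();R=s['tcp_rot'];print("t",round(s['time'],2),"az",round(np.arctan2(R[1,2],R[0,2]),4),"pos",s['position'].round(4),"F",s['contact_force'].round(1),"M",s['moment'].round(3),"tau7",s['tau'][6].round(3),"g",round(s['grip_width']*.0881,4),"tilt",R[2,[0,2]].round(4),"q7",s['joint_positions'][6].round(3))
E
python3 m.py
```

```text
t 12.05 az 1.0273 pos [ 0.5773 -0.2119  0.0434] F [ 0.6 -0.4 -3.2] M [-0.101 -0.092 -0.033] tau7 0.014 g 0.0117 tilt [-0.0022 -0.0009] q7 0.55
```

Gripped knob (11.7 mm). First turn steps.

Request:
arm_command([
  {"travel":[0,0,0],"twist":[0,0.05,0],"grip":0.006},
  {"travel":[0,0,0],"twist":[0,0.1,0],"grip":0.006},
  {"travel":[0,0,0],"twist":[0,0.1,0],"grip":0.006},
  {"travel":[0,0,0],"twist":[0,0.1,0],"grip":0.006},
])

```text
time: 12.45
position: [0.5774, -0.2118, 0.0434]
tcp_rot: [[0.801, -0.002, 0.599], [-0.599, 0.001, 0.801], [-0.002, -1.0, -0.001]]
contact_force: [0.5, 0.9, -3.7]
grip_width: 0.134
```

```bash
python3 m.py
```

```text
t 12.45 az 0.9285 pos [ 0.5774 -0.2118  0.0434] F [ 0.5  0.9 -3.7] M [ 0.026 -0.258 -0.035] tau7 -0.032 g 0.0118 tilt [-0.002  -0.0008] q7 0.467
```

Request:
arm_command([
  {"travel":[0,0,0],"twist":[0,0.05,0],"grip":0.006},
  {"travel":[0,0,0],"twist":[0,0.1,0],"grip":0.006},
  {"travel":[0,0,0],"twist":[0,0.1,0],"grip":0.006},
  {"travel":[0,0,0],"twist":[0,0.1,0],"grip":0.006},
])

```text
time: 12.85
position: [0.5776, -0.2116, 0.0434]
tcp_rot: [[0.738, -0.002, 0.675], [-0.675, 0.001, 0.738], [-0.002, -1.0, -0.001]]
contact_force: [0.1, -0.2, -4.0]
grip_width: 0.13
```

```bash
python3 m.py
```

```text
t 12.85 az 0.8301 pos [ 0.5776 -0.2116  0.0434] F [ 0.1 -0.2 -4. ] M [ 0.045 -0.293  0.043] tau7 -0.039 g 0.0115 tilt [-0.0019 -0.0006] q7 0.385
```

Request:
arm_command([
  {"travel":[0,0,0],"twist":[0,0.02,0],"grip":0.006},
  {"travel":[0,0,0],"twist":[0,0.04,0],"grip":0.006},
  {"travel":[0,0,0],"twist":[0,0.06,0],"grip":0.006},
  {"travel":[0,0,0],"twist":[0,0.08,0],"grip":0.006},
  {"travel":[0,0,0],"twist":[0,0.1,0],"grip":0.006},
])

```text
time: 13.35
position: [0.5777, -0.2115, 0.0434]
tcp_rot: [[0.666, -0.002, 0.746], [-0.746, 0.001, 0.666], [-0.002, -1.0, -0.001]]
contact_force: [1.1, 0.3, -4.3]
grip_width: 0.134
```

```bash
python3 m.py
```

```text
t 13.35 az 0.7287 pos [ 0.5777 -0.2115  0.0434] F [ 1.1  0.3 -4.3] M [ 0.09  -0.323  0.255] tau7 -0.023 g 0.0118 tilt [-0.0018 -0.0005] q7 0.303
```

Request:
arm_command([
  {"travel":[0,0,0],"twist":[0,0.02,0],"grip":0.006},
  {"travel":[0,0,0],"twist":[0,0.04,0],"grip":0.006},
  {"travel":[0,0,0],"twist":[0,0.06,0],"grip":0.006},
  {"travel":[0,0,0],"twist":[0,0.08,0],"grip":0.006},
  {"travel":[0,0,0],"twist":[0,0.1,0],"grip":0.006},
])

```text
time: 13.85
position: [0.5779, -0.2113, 0.0434]
tcp_rot: [[0.587, -0.001, 0.81], [-0.81, 0.001, 0.587], [-0.002, -1.0, -0.0]]
contact_force: [1.7, 0.6, -5.2]
grip_width: 0.136
```

```bash
python3 m.py; python3 -c "
from h import *
snap('scene','s11');snap('wrist','w11')
a=cv2.imread('pics/w11.png');b=cv2.resize(cv2.imread('pics/s11.png')[230:330,180:320],None,fx=3,fy=3)
cv2.imwrite('pics/c11.png',np.hstack([a[:300,180:530],b[:300]]))";python3 m.py
```

```text
t 13.85 az 0.6271 pos [ 0.5779 -0.2113  0.0434] F [ 1.7  0.6 -5.2] M [ 0.082 -0.444  0.182] tau7 -0.028 g 0.012 tilt [-0.0017 -0.0002] q7 0.221
t 13.95 az 0.628 pos [ 0.5779 -0.2113  0.0434] F [ 1.2  1.5 -5.6] M [ 0.063 -0.469  0.163] tau7 -0.24 g 0.0118 tilt [-0.0016 -0.0003] q7 0.221
```

View pics/c11.png

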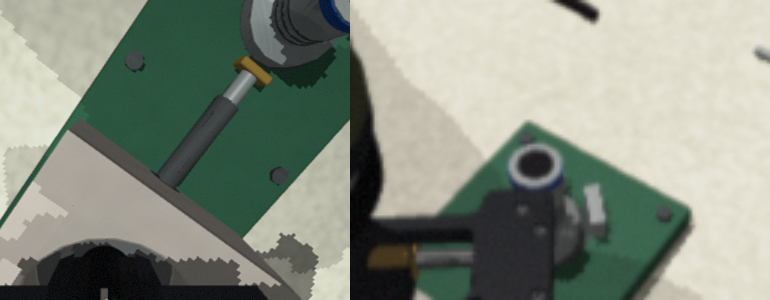

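The pad (w11 about (433,70)) has advanced close to the flange. I'll measure its advance per radian.

```bash
cat > pad.py <<'E'
from h import *
import sys
def pad(t):
    N=np.load(t+".npz");hsv=cv2.cvtColor(N['im'],cv2.COLOR_RGB2HSV)
    mb=cv2.inRange(hsv,(12,110,60),(28,255,255));mb[330:]=0
    n,lab,s,ce=cv2.connectedComponentsWithStats(mb)
    for k in range(1,n):
        if s[k,4]<20: continue
        w=onz(N,[ce[k]],.027)[0]
        if abs(w[0]-.578)<.012 and -.12<w[1]<-.07:
            ys,xs=np.where(lab==k);P=onz(N,np.c_[xs,ys],.027)
            print(t,"n",s[k,4],"cent",w[:2].round(4),"face y",np.percentile(P[:,1],97).round(4),"back",np.percentile(P[:,1],3).round(4),"x",P[:,0].min().round(4),P[:,0].max().round(4),"depth z",)
if __name__=="__main__":
    for t in sys.argv[1:]: pad(t)
E
python3 pad.py w1 w2 w3 w8 w11
```

```text
w1 n 43 cent [ 0.5774 -0.104 ] face y -0.102 back -0.1056 x 0.5708 0.5851 depth z
w2 n 80 cent [ 0.5782 -0.1039] face y -0.1021 back -0.1058 x 0.5703 0.5856 depth z
w3 n 98 cent [ 0.5779 -0.1049] face y -0.1031 back -0.107 x 0.5699 0.5858 depth z
w8 n 89 cent [ 0.5778 -0.1045] face y -0.1028 back -0.1062 x 0.5705 0.5852 depth z
w11 n 411 cent [ 0.5758 -0.102 ] face y -0.1 back -0.1041 x 0.5672 0.5845 depth z
```

```bash
cat > m.py <<'E'
from h import *
L=[];F=[];T=[]
s=sensors.get_state();R=s['tcp_rot'];m0=s['moment'][2]
for k in range(8):
    vision.get_image('scene');q=sensors.get_state();L.append(q['moment'][2]);F.append(q['contact_force']);T.append(q['tau'][6])
print("t",round(q['time'],2),"turned",round(1.0273-np.arctan2(R[1,2],R[0,2]),4),"pos",s['position'].round(4),"F",np.mean(F,0).round(1),"m0",m0.round(3),"Mz mean",np.mean(L).round(3),"sd",np.std(L).round(3),np.round(L,2),"tau7",np.mean(T).round(3),"g",round(s['grip_width']*.0881,4))
E
python3 m.py
```

```text
t 14.35 turned 0.3993 pos [ 0.5779 -0.2113  0.0434] F [ 1.9  0.5 -5.4] m0 0.163 Mz mean 0.118 sd 0.018 [0.1  0.11 0.1  0.13 0.1  0.15 0.14 0.12] tau7 -0.116 g 0.0118
```

Request:
arm_command([
  {"travel":[0,0,0],"twist":[0,0.02,0],"grip":0.006},
  {"travel":[0,0,0],"twist":[0,0.04,0],"grip":0.006},
  {"travel":[0,0,0],"twist":[0,0.06,0],"grip":0.006},
  {"travel":[0,0,0],"twist":[0,0.08,0],"grip":0.006},
  {"travel":[0,0,0],"twist":[0,0.1,0],"grip":0.006},
])

```text
time: 14.85
position: [0.5781, -0.2112, 0.0434]
tcp_rot: [[0.503, -0.001, 0.864], [-0.864, 0.001, 0.503], [-0.002, -1.0, -0.0]]
contact_force: [2.9, 1.2, -6.7]
grip_width: 0.134
```

```bash
python3 m.py
```

```text
t 15.25 turned 0.5001 pos [ 0.5781 -0.2112  0.0434] F [ 3.   0.7 -6.6] m0 0.157 Mz mean 0.112 sd 0.032 [0.17 0.11 0.11 0.08 0.11 0.07 0.09 0.15] tau7 -0.144 g 0.0118
```

Request:
arm_command([
  {"travel":[0,0,0],"twist":[0,0.02,0],"grip":0.006},
  {"travel":[0,0,0],"twist":[0,0.04,0],"grip":0.006},
  {"travel":[0,0,0],"twist":[0,0.06,0],"grip":0.006},
  {"travel":[0,0,0],"twist":[0,0.08,0],"grip":0.006},
  {"travel":[0,0,0],"twist":[0,0.1,0],"grip":0.006},
])

```text
time: 15.75
position: [0.5783, -0.2111, 0.0434]
tcp_rot: [[0.414, -0.0, 0.91], [-0.91, 0.002, 0.414], [-0.002, -1.0, 0.0]]
contact_force: [2.9, 1.4, -7.4]
grip_width: 0.133
```

```bash
python3 m.py;python3 -c "
from h import *
snap('wrist','w12')"; python3 pad.py w12
```

```text
t 16.15 turned 0.6002 pos [ 0.5783 -0.2111  0.0434] F [ 3.3  1.2 -7.5] m0 0.219 Mz mean 0.116 sd 0.04 [0.11 0.21 0.08 0.09 0.13 0.08 0.11 0.11] tau7 -0.146 g 0.0118
w12 n 427 cent [ 0.5764 -0.0998] face y -0.0979 back -0.1018 x 0.5682 0.5847 depth z
```

Request:
arm_command([
  {"travel":[0,0.0004,0],"twist":[0,0.02,0],"grip":0.006},
  {"travel":[0,0.0004,0],"twist":[0,0.04,0],"grip":0.006},
  {"travel":[0,0.0004,0],"twist":[0,0.06,0],"grip":0.006},
  {"travel":[0,0.0004,0],"twist":[0,0.08,0],"grip":0.006},
  {"travel":[0,0.0004,0],"twist":[0,0.1,0],"grip":0.006},
])

```text
time: 16.7
position: [0.5785, -0.211, 0.0434]
tcp_rot: [[0.321, 0.0, 0.947], [-0.947, 0.002, 0.321], [-0.002, -1.0, 0.001]]
contact_force: [1.3, 0.9, -0.1]
grip_width: 0.135
```

```bash
python3 m.py
```

```text
t 17.1 turned 0.7002 pos [ 0.5785 -0.211   0.0434] F [2.1 1.6 0.3] m0 0.135 Mz mean 0.127 sd 0.037 [0.2  0.11 0.13 0.16 0.14 0.1  0.1  0.08] tau7 -0.144 g 0.0119
```

Request:
arm_command([
  {"travel":[0,0.0004,0],"twist":[0,0.02,0],"grip":0.006},
  {"travel":[0,0.0004,0],"twist":[0,0.04,0],"grip":0.006},
  {"travel":[0,0.0004,0],"twist":[0,0.06,0],"grip":0.006},
  {"travel":[0,0.0004,0],"twist":[0,0.08,0],"grip":0.006},
  {"travel":[0,0.0004,0],"twist":[0,0.1,0],"grip":0.006},
])

```text
time: 17.6
position: [0.5787, -0.211, 0.0433]
tcp_rot: [[0.225, 0.001, 0.974], [-0.974, 0.002, 0.225], [-0.001, -1.0, 0.001]]
contact_force: [1.5, 2.5, 6.1]
grip_width: 0.126
```

```bash
python3 m.py;python3 -c "
from h import *
snap('wrist','w13')"; python3 pad.py w13
```

```text
t 18.0 turned 0.8002 pos [ 0.5787 -0.211   0.0433] F [1.  1.7 5.5] m0 0.218 Mz mean 0.132 sd 0.041 [0.19 0.1  0.07 0.14 0.18 0.09 0.12 0.17] tau7 -0.152 g 0.0111
w13 n 432 cent [ 0.577  -0.0977] face y -0.0958 back -0.0996 x 0.5691 0.585 depth z
```

View pics/w13.png

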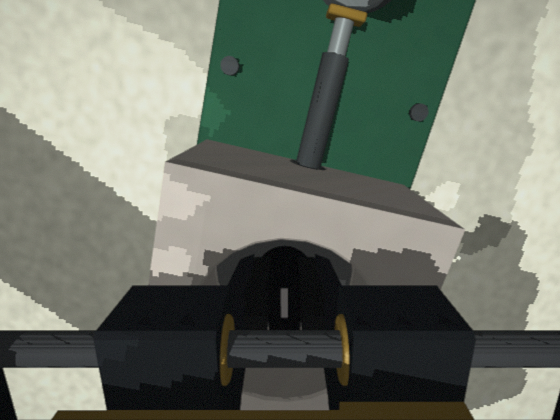

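Request:
arm_command([
  {"travel":[0,0,0],"twist":[0,0.02,0],"grip":0.006},
  {"travel":[0,0,0],"twist":[0,0.04,0],"grip":0.006},
  {"travel":[0,0,0],"twist":[0,0.06,0],"grip":0.006},
  {"travel":[0,0,0],"twist":[0,0.08,0],"grip":0.006},
  {"travel":[0,0,0],"twist":[0,0.1,0],"grip":0.006},
])

```text
time: 18.55
position: [0.5789, -0.2109, 0.0433]
tcp_rot: [[0.126, 0.001, 0.992], [-0.992, 0.002, 0.126], [-0.002, -1.0, 0.001]]
contact_force: [2.5, 2.6, 4.0]
grip_width: 0.131
```

```bash
python3 m.py
```

```text
t 18.95 turned 0.901 pos [ 0.5789 -0.2109  0.0433] F [2.3 1.9 2.8] m0 0.198 Mz mean 0.137 sd 0.028 [0.19 0.15 0.12 0.12 0.16 0.14 0.13 0.09] tau7 -0.153 g 0.0116
```

Request:
arm_command([
  {"travel":[0,0,0],"twist":[0,0.01,0],"grip":0.006},
  {"travel":[0,0,0],"twist":[0,0.02,0],"grip":0.006},
  {"travel":[0,0,0],"twist":[0,0.03,0],"grip":0.006},
  {"travel":[0,0,0],"twist":[0,0.04,0],"grip":0.006},
  {"travel":[0,0,0],"twist":[0,0.05,0],"grip":0.006},
])

```text
time: 19.45
position: [0.579, -0.211, 0.0433]
tcp_rot: [[0.077, 0.001, 0.997], [-0.997, 0.002, 0.077], [-0.002, -1.0, 0.001]]
contact_force: [3.9, 2.0, 2.9]
grip_width: 0.133
```

```bash
python3 m.py
```

```text
t 19.85 turned 0.9502 pos [ 0.579  -0.211   0.0433] F [3.  1.9 2.3] m0 0.218 Mz mean 0.174 sd 0.012 [0.17 0.16 0.2  0.18 0.16 0.19 0.16 0.18] tau7 -0.182 g 0.0117
```

Request:
arm_command([
  {"travel":[0,0,0],"twist":[0,0.01,0],"grip":0.006},
  {"travel":[0,0,0],"twist":[0,0.02,0],"grip":0.006},
  {"travel":[0,0,0],"twist":[0,0.03,0],"grip":0.006},
  {"travel":[0,0,0],"twist":[0,0.04,0],"grip":0.006},
  {"travel":[0,0,0],"twist":[0,0.05,0],"grip":0.006},
])

```text
time: 20.35
position: [0.5791, -0.211, 0.0433]
tcp_rot: [[0.027, 0.001, 1.0], [-1.0, 0.002, 0.027], [-0.002, -1.0, 0.001]]
contact_force: [4.6, 1.7, 1.3]
grip_width: 0.134
```

```bash
python3 m.py;python3 -c "
from h import *
snap('wrist','w14');snap('top','t14')
a=cv2.resize(cv2.imread('pics/t14.png')[165:235,295:445],None,fx=5,fy=5,interpolation=cv2.INTER_CUBIC);cv2.imwrite('pics/c14.png',a)"; python3 pad.py w14
```

```text
t 20.75 turned 1.0003 pos [ 0.5791 -0.211   0.0433] F [3.4 1.7 1.5] m0 0.194 Mz mean 0.165 sd 0.032 [0.19 0.12 0.16 0.19 0.16 0.11 0.2  0.2 ] tau7 -0.181 g 0.0118
w14 n 230 cent [ 0.5778 -0.0968] face y -0.0958 back -0.0979 x 0.57 0.5853 depth z
```

View pics/c14.png

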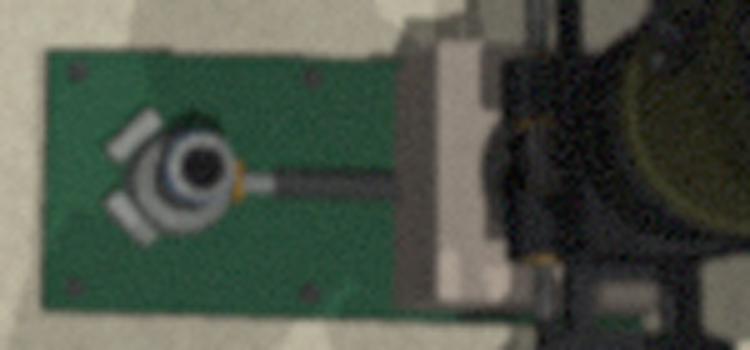

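The top crop shows the pad at (240,182) just touching the flange, with the V still a few mm from it. Continue with equal 0.05 rad steps.

Request:
arm_command([
  {"travel":[0,0,0],"twist":[0,0.01,0],"grip":0.006},
  {"travel":[0,0,0],"twist":[0,0.02,0],"grip":0.006},
  {"travel":[0,0,0],"twist":[0,0.03,0],"grip":0.006},
  {"travel":[0,0,0],"twist":[0,0.04,0],"grip":0.006},
  {"travel":[0,0,0],"twist":[0,0.05,0],"grip":0.006},
])

```text
time: 21.35
position: [0.5792, -0.211, 0.0433]
tcp_rot: [[-0.023, 0.002, 1.0], [-1.0, 0.002, -0.023], [-0.002, -1.0, 0.002]]
contact_force: [2.7, 0.5, 1.2]
grip_width: 0.134
```

```bash
python3 m.py
```

```text
t 21.75 turned 1.0503 pos [ 0.5792 -0.211   0.0433] F [3.5 1.6 0.8] m0 0.197 Mz mean 0.18 sd 0.032 [0.17 0.21 0.12 0.18 0.21 0.16 0.17 0.22] tau7 -0.185 g 0.0118
```

Request:
arm_command([
  {"travel":[0,0,0],"twist":[0,0.01,0],"grip":0.006},
  {"travel":[0,0,0],"twist":[0,0.02,0],"grip":0.006},
  {"travel":[0,0,0],"twist":[0,0.03,0],"grip":0.006},
  {"travel":[0,0,0],"twist":[0,0.04,0],"grip":0.006},
  {"travel":[0,0,0],"twist":[0,0.05,0],"grip":0.006},
])

```text
time: 22.25
position: [0.5794, -0.2109, 0.0433]
tcp_rot: [[-0.073, 0.002, 0.997], [-0.997, 0.002, -0.073], [-0.002, -1.0, 0.002]]
contact_force: [3.6, 1.2, -0.1]
grip_width: 0.134
```

```bash
python3 m.py;python3 -c "
from h import *
snap('top','t15')
for t in('t14','t15'):
    N=np.load(t+'.npz');x,y=326,185;im=cv2.cvtColor(N['im'][y:y+26,x:x+22],cv2.COLOR_RGB2GRAY);m=(im<50).astype(np.uint8);n,l,s,c=cv2.connectedComponentsWithStats(m)
    for k in range(1,n):
        if s[k,4]>8: print(t,s[k],onz(N,[c[k]+[x,y]],.07)[0].round(4))
"
```

```text
t 22.65 turned 1.1003 pos [ 0.5794 -0.2109  0.0433] F [4.4 1.4 0.4] m0 0.249 Mz mean 0.163 sd 0.02 [0.17 0.17 0.14 0.14 0.18 0.15 0.2  0.16] tau7 -0.184 g 0.0118
t14 [ 2  1 12  6 40] [ 0.5969 -0.0694  0.07  ]
t14 [ 6 10  7  7 41] [ 0.5796 -0.0737  0.07  ]
t15 [ 2  2 11  5 37] [ 0.5968 -0.069   0.07  ]
t15 [ 5 10  8  7 42] [ 0.5794 -0.0727  0.07  ]
```

Request:
arm_command([
  {"travel":[0,0,0],"twist":[0,0.01,0],"grip":0.006},
  {"travel":[0,0,0],"twist":[0,0.02,0],"grip":0.006},
  {"travel":[0,0,0],"twist":[0,0.03,0],"grip":0.006},
  {"travel":[0,0,0],"twist":[0,0.04,0],"grip":0.006},
  {"travel":[0,0,0],"twist":[0,0.05,0],"grip":0.006},
])

```text
time: 23.2
position: [0.5794, -0.211, 0.0434]
tcp_rot: [[-0.123, 0.002, 0.992], [-0.992, 0.002, -0.123], [-0.002, -1.0, 0.002]]
contact_force: [4.9, 0.7, -0.0]
grip_width: 0.137
```

```bash
python3 m.py
```

```text
t 23.6 turned 1.1503 pos [ 0.5794 -0.211   0.0434] F [ 4.9  1.4 -0.3] m0 0.229 Mz mean 0.194 sd 0.022 [0.21 0.17 0.19 0.21 0.22 0.17 0.22 0.16] tau7 -0.195 g 0.0121
```

Request:
arm_command([
  {"travel":[0,0,0],"twist":[0,0.01,0],"grip":0.006},
  {"travel":[0,0,0],"twist":[0,0.02,0],"grip":0.006},
  {"travel":[0,0,0],"twist":[0,0.03,0],"grip":0.006},
  {"travel":[0,0,0],"twist":[0,0.04,0],"grip":0.006},
  {"travel":[0,0,0],"twist":[0,0.05,0],"grip":0.006},
])

```text
time: 24.1
position: [0.5796, -0.211, 0.0434]
tcp_rot: [[-0.173, 0.002, 0.985], [-0.985, 0.002, -0.173], [-0.002, -1.0, 0.002]]
contact_force: [4.6, 1.2, 0.4]
grip_width: 0.132
```

```bash
python3 m.py;python3 -c "
from h import *
snap('top','t16')
for t in('t15','t16'):
    N=np.load(t+'.npz');x,y=324,192;im=cv2.cvtColor(N['im'][y:y+14,x:x+22],cv2.COLOR_RGB2GRAY);m=(im<50).astype(np.uint8);n,l,s,c=cv2.connectedComponentsWithStats(m)
    for k in range(1,n):
        if s[k,4]>15: print(t,s[k],onz(N,[c[k]+[x,y]],.07)[0].round(4))
a=cv2.resize(cv2.imread('pics/t16.png')[175:225,300:370],None,fx=8,fy=8,interpolation=cv2.INTER_CUBIC);cv2.imwrite('pics/c16.png',a)
"
```

```text
t 24.5 turned 1.201 pos [ 0.5796 -0.211   0.0434] F [ 4.8  1.6 -0.3] m0 0.14 Mz mean 0.19 sd 0.04 [0.18 0.22 0.15 0.11 0.2  0.22 0.19 0.24] tau7 -0.194 g 0.0116
t15 [ 7  3  8  7 42] [ 0.5794 -0.0727  0.07  ]
t16 [ 7  3  7  7 40] [ 0.5794 -0.0714  0.07  ]
```

View pics/c16.png

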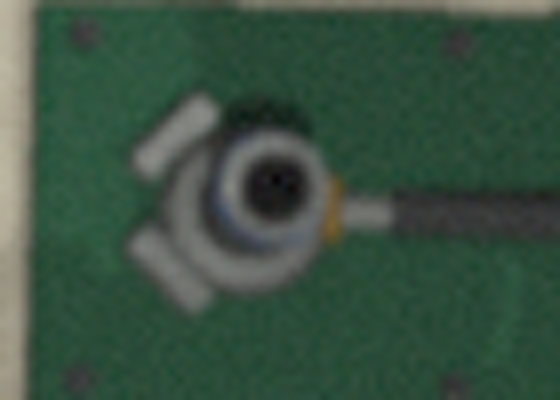

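The flange is close to both V walls (crop (190,165), (190,245)), with the pad touching at (335,210). I'll go one step at a time now.

Request:
arm_command([
  {"travel":[0,0,0],"twist":[0,0.01,0],"grip":0.006},
  {"travel":[0,0,0],"twist":[0,0.02,0],"grip":0.006},
  {"travel":[0,0,0],"twist":[0,0.03,0],"grip":0.006},
  {"travel":[0,0,0],"twist":[0,0.04,0],"grip":0.006},
  {"travel":[0,0,0],"twist":[0,0.05,0],"grip":0.006},
])

```text
time: 25.05
position: [0.5797, -0.211, 0.0434]
tcp_rot: [[-0.223, 0.002, 0.975], [-0.975, 0.002, -0.223], [-0.002, -1.0, 0.002]]
contact_force: [5.8, 1.1, -0.3]
grip_width: 0.128
```

```bash
python3 m.py
cat > bore.py <<'E'
from h import *
import sys
t=sys.argv[1];snap('top',t);N=np.load(t+'.npz');x,y=320,192;im=cv2.cvtColor(N['im'][y:y+14,x:x+26],cv2.COLOR_RGB2GRAY).astype(float)
w=np.clip(75-im,0,None);m=(im<50).astype(np.uint8);n,l,s,c=cv2.connectedComponentsWithStats(m);k=1+s[1:,4].argmax();mm=cv2.dilate((l==k).astype(np.uint8),np.ones((3,3)))
w=w*mm;yy,xx=np.mgrid[0:14,0:26];p=[(w*xx).sum()/w.sum()+x,(w*yy).sum()/w.sum()+y];print(t,np.round(p,2),onz(N,[p],.07)[0].round(4))
E
python3 bore.py t17
```

```text
t 25.45 turned 1.2518 pos [ 0.5797 -0.211   0.0434] F [5.  1.6 0. ] m0 0.191 Mz mean 0.182 sd 0.028 [0.22 0.15 0.22 0.14 0.17 0.16 0.19 0.2 ] tau7 -0.193 g 0.0112
t17 [333.72 198.15] [ 0.5792 -0.0709  0.07  ]
```

Request:
arm_command([
  {"travel":[0,0,0],"twist":[0,0.01,0],"grip":0.006},
  {"travel":[0,0,0],"twist":[0,0.02,0],"grip":0.006},
  {"travel":[0,0,0],"twist":[0,0.03,0],"grip":0.006},
  {"travel":[0,0,0],"twist":[0,0.04,0],"grip":0.006},
  {"travel":[0,0,0],"twist":[0,0.05,0],"grip":0.006},
])

```text
time: 26.0
position: [0.5798, -0.211, 0.0434]
tcp_rot: [[-0.272, 0.003, 0.962], [-0.962, 0.002, -0.272], [-0.002, -1.0, 0.002]]
contact_force: [5.2, 0.3, -0.2]
grip_width: 0.131
```

```bash
python3 m.py; python3 bore.py t18
```

```text
t 26.4 turned 1.3024 pos [ 0.5798 -0.211   0.0434] F [ 4.9  1.5 -0.1] m0 0.233 Mz mean 0.192 sd 0.038 [0.24 0.25 0.15 0.19 0.21 0.16 0.19 0.15] tau7 -0.208 g 0.0115
t18 [333.52 198.03] [ 0.5794 -0.0706  0.07  ]
```

Request:
arm_command([
  {"travel":[0,0,0],"twist":[0,0.01,0],"grip":0.006},
  {"travel":[0,0,0],"twist":[0,0.02,0],"grip":0.006},
  {"travel":[0,0,0],"twist":[0,0.03,0],"grip":0.006},
])

```text
time: 26.75
position: [0.5798, -0.2111, 0.0434]
tcp_rot: [[-0.301, 0.003, 0.954], [-0.954, 0.002, -0.301], [-0.003, -1.0, 0.002]]
contact_force: [5.1, 1.1, -0.1]
grip_width: 0.132
```

```bash
python3 m.py; python3 bore.py t19
```

```text
t 27.15 turned 1.333 pos [ 0.5798 -0.2111  0.0434] F [ 4.9  1.3 -0.3] m0 0.264 Mz mean 0.206 sd 0.029 [0.18 0.19 0.18 0.22 0.18 0.22 0.22 0.27] tau7 -0.22 g 0.0116
t19 [333.49 198.04] [ 0.5794 -0.0705  0.07  ]
```

Request:
arm_command([
  {"travel":[0,0,0],"twist":[0,0.01,0],"grip":0.006},
  {"travel":[0,0,0],"twist":[0,0.02,0],"grip":0.006},
  {"travel":[0,0,0],"twist":[0,0.03,0],"grip":0.006},
])

```text
time: 27.5
position: [0.5799, -0.2111, 0.0434]
tcp_rot: [[-0.33, 0.003, 0.944], [-0.944, 0.002, -0.33], [-0.003, -1.0, 0.002]]
contact_force: [5.1, 1.9, -0.0]
grip_width: 0.132
```

```bash
python3 m.py; python3 bore.py t20
```

```text
t 27.9 turned 1.3637 pos [ 0.5799 -0.2111  0.0434] F [ 4.9  1.  -0.3] m0 0.224 Mz mean 0.233 sd 0.025 [0.25 0.24 0.24 0.24 0.24 0.26 0.17 0.23] tau7 -0.234 g 0.0117
t20 [333.5  197.99] [ 0.5795 -0.0705  0.07  ]
```

The load is rising now (0.19 → 0.21 → 0.23) and the fitting has stopped moving, so it is home in the V. Continue with equal 0.03 rad steps.

Request:
arm_command([
  {"travel":[0,0,0],"twist":[0,0.01,0],"grip":0.006},
  {"travel":[0,0,0],"twist":[0,0.02,0],"grip":0.006},
  {"travel":[0,0,0],"twist":[0,0.03,0],"grip":0.006},
])

```text
time: 28.25
position: [0.58, -0.2111, 0.0434]
tcp_rot: [[-0.359, 0.003, 0.933], [-0.933, 0.002, -0.359], [-0.003, -1.0, 0.002]]
contact_force: [5.0, 0.4, -0.3]
grip_width: 0.137
```

```bash
sed -i 's/range(8)/range(16)/' m.py; python3 m.py; python3 bore.py t21
```

```text
t 29.05 turned 1.3942 pos [ 0.58   -0.2111  0.0434] F [ 5.   1.2 -0.5] m0 0.304 Mz mean 0.24 sd 0.022 [0.26 0.24 0.24 0.25 0.21 0.23 0.26 0.24 0.23 0.25 0.23 0.18 0.24 0.23
 0.24 0.29] tau7 -0.243 g 0.0121
t21 [333.5  198.02] [ 0.5795 -0.0705  0.07  ]
```

Request:
arm_command([
  {"travel":[0,0,0],"twist":[0,0.01,0],"grip":0.006},
  {"travel":[0,0,0],"twist":[0,0.02,0],"grip":0.006},
  {"travel":[0,0,0],"twist":[0,0.03,0],"grip":0.006},
])

```text
time: 29.4
position: [0.58, -0.2111, 0.0434]
tcp_rot: [[-0.387, 0.003, 0.922], [-0.922, 0.002, -0.387], [-0.003, -1.0, 0.002]]
contact_force: [4.9, 0.9, -0.2]
grip_width: 0.13
```

```bash
python3 m.py
```

```text
t 30.2 turned 1.4248 pos [ 0.58   -0.2111  0.0434] F [ 4.9  1.1 -0.2] m0 0.274 Mz mean 0.26 sd 0.028 [0.26 0.29 0.24 0.34 0.23 0.28 0.25 0.25 0.22 0.24 0.27 0.27 0.25 0.27
 0.22 0.29] tau7 -0.258 g 0.0115
```

Request:
arm_command([
  {"travel":[0,0,0],"twist":[0,0.01,0],"grip":0.006},
  {"travel":[0,0,0],"twist":[0,0.02,0],"grip":0.006},
  {"travel":[0,0,0],"twist":[0,0.03,0],"grip":0.006},
])

```text
time: 30.5
position: [0.5801, -0.2112, 0.0434]
tcp_rot: [[-0.415, 0.003, 0.91], [-0.91, 0.001, -0.415], [-0.003, -1.0, 0.002]]
contact_force: [4.8, 1.2, -0.6]
grip_width: 0.132
```

```bash
python3 m.py
```

```text
t 31.3 turned 1.4553 pos [ 0.5801 -0.2112  0.0434] F [ 4.9  1.2 -0.5] m0 0.282 Mz mean 0.268 sd 0.034 [0.28 0.29 0.32 0.22 0.26 0.29 0.27 0.27 0.23 0.2  0.22 0.32 0.26 0.28
 0.29 0.29] tau7 -0.273 g 0.0116
```

Slope is about 0.013 N m per step; the load is now roughly 7–8 N. Three more steps, reading after each.

Request:
arm_command([
  {"travel":[0,0,0],"twist":[0,0.01,0],"grip":0.006},
  {"travel":[0,0,0],"twist":[0,0.02,0],"grip":0.006},
  {"travel":[0,0,0],"twist":[0,0.03,0],"grip":0.006},
])

```text
time: 31.6
position: [0.5801, -0.2112, 0.0433]
tcp_rot: [[-0.443, 0.003, 0.897], [-0.897, 0.001, -0.443], [-0.003, -1.0, 0.002]]
contact_force: [4.5, 1.7, -0.5]
grip_width: 0.132
```

```bash
python3 m.py
```

```text
t 32.4 turned 1.4858 pos [ 0.5801 -0.2112  0.0433] F [ 4.6  1.  -0.4] m0 0.32 Mz mean 0.289 sd 0.028 [0.29 0.26 0.29 0.25 0.26 0.3  0.33 0.28 0.27 0.33 0.27 0.26 0.3  0.31
 0.34 0.28] tau7 -0.288 g 0.0117
```

Request:
arm_command([
  {"travel":[0,0,0],"twist":[0,0.01,0],"grip":0.006},
  {"travel":[0,0,0],"twist":[0,0.02,0],"grip":0.006},
  {"travel":[0,0,0],"twist":[0,0.03,0],"grip":0.006},
])

```text
time: 32.7
position: [0.5802, -0.2112, 0.0433]
tcp_rot: [[-0.47, 0.003, 0.883], [-0.883, 0.001, -0.47], [-0.003, -1.0, 0.002]]
contact_force: [4.2, 0.5, -0.1]
grip_width: 0.131
```

```bash
python3 m.py
```

```text
t 33.5 turned 1.5163 pos [ 0.5802 -0.2112  0.0433] F [ 4.9  1.2 -0.3] m0 0.336 Mz mean 0.29 sd 0.026 [0.33 0.31 0.33 0.29 0.28 0.3  0.25 0.3  0.25 0.26 0.31 0.26 0.32 0.28
 0.27 0.3 ] tau7 -0.303 g 0.0115
```

The load reads about 0.30 N m against a free 0.19 to 0.20, so about 10.5–12 N. I'll stop here, relax the wind-up and open.

Request:
arm_command([
  {"travel":[0,0,0],"twist":[0,0,0],"grip":0.006},
  {"travel":[0,0,0],"twist":[0,0,0],"grip":0.006},
  {"travel":[0,0,0],"twist":[0,0,0],"grip":0.006},
])

```text
time: 33.8
position: [0.5802, -0.2112, 0.0434]
tcp_rot: [[-0.47, 0.003, 0.883], [-0.883, 0.001, -0.47], [-0.003, -1.0, 0.002]]
contact_force: [4.9, 1.0, -0.2]
grip_width: 0.136
```

```bash
python3 m.py; python3 bore.py t22
```

```text
t 34.6 turned 1.5161 pos [ 0.5802 -0.2112  0.0434] F [ 4.7  0.9 -0.3] m0 0.267 Mz mean 0.303 sd 0.021 [0.28 0.29 0.34 0.3  0.29 0.27 0.31 0.34 0.33 0.3  0.29 0.3  0.32 0.27
 0.3  0.31] tau7 -0.3 g 0.012
t22 [333.45 198.04] [ 0.5794 -0.0704  0.07  ]
```

Request:
arm_command([
  {"travel":[0,0,0],"twist":[0,0,0],"grip":0.012},
  {"travel":[0,0,0],"twist":[0,0,0],"grip":0.015},
  {"travel":[0,0,0],"twist":[0,0,0],"grip":0.018},
  {"travel":[0,0,0],"twist":[0,0,0],"grip":0.02},
  {"travel":[0,0,0],"twist":[0,0,0],"grip":0.02},
])

```text
time: 35.15
position: [0.5788, -0.2117, 0.043]
tcp_rot: [[-0.47, 0.001, 0.883], [-0.883, 0.001, -0.47], [-0.001, -1.0, 0.0]]
contact_force: [0.6, 0.7, 0.6]
grip_width: 0.232
```

```bash
python3 m.py; python3 bore.py t23; python3 -c "
from h import *
go((.579,-.211,.12))"
```

```text
t 35.95 turned 1.5168 pos [ 0.5788 -0.2117  0.043 ] F [-0.1 -0.1  0.1] m0 0.01 Mz mean -0.005 sd 0.032 [ 0.02 -0.01  0.   -0.03 -0.06 -0.    0.07 -0.03  0.05 -0.03  0.01 -0.01
  0.02  0.   -0.02 -0.05] tau7 -0.001 g 0.0205
t23 [333.5  198.05] [ 0.5794 -0.0705  0.07  ]
t 36.0 pos [ 0.5802 -0.2112  0.0434] az -0.4886 grip 0.02 F [-0.4   0.43  0.31] q7 -0.608
travel [ 0.0002 -0.0766 -0.001 ] twist [-0.0024  0.     -0.0027]
```

The sensor zero is confirmed (-0.005), so 0.30 - 0.19 gives about 11 N. Lift out.

Request:
arm_command([
  {"travel":[0,-0.01,0],"twist":[0,0,0],"grip":0.02},
  {"travel":[0,-0.03,0],"twist":[0,0,0],"grip":0.02},
  {"travel":[0,-0.05,0],"twist":[0,0,0],"grip":0.02},
  {"travel":[0,-0.08,0],"twist":[0,0,0],"grip":0.02},
  {"travel":[0,-0.11,0],"twist":[0,0,0],"grip":0.02},
])

```text
time: 36.5
position: [0.5796, -0.2113, 0.1549]
tcp_rot: [[-0.469, 0.003, 0.883], [-0.883, 0.001, -0.469], [-0.003, -1.0, 0.002]]
contact_force: [0.9, -0.1, 0.5]
grip_width: 0.227
```

Request:
arm_command([
  {"travel":[0,-0.04,0],"twist":[0,0,0],"grip":0.02},
  {"travel":[0,-0.07,0],"twist":[0,0,0],"grip":0.02},
  {"travel":[0,-0.07,0],"twist":[0,0,0],"grip":0.02},
  {"travel":[0,-0.07,0],"twist":[0,0,0],"grip":0.02},
])

```text
time: 36.9
position: [0.5794, -0.2115, 0.226]
tcp_rot: [[-0.469, 0.005, 0.883], [-0.883, 0.001, -0.469], [-0.003, -1.0, 0.004]]
contact_force: [-0.0, 0.6, 0.3]
grip_width: 0.225
```

```bash
python3 -c "
from h import *
go((.579,-.211,.12));snap('wrist','w24');snap('top','t24');snap('scene','s24')
a=cv2.imread('pics/w24.png')[:280,130:430];b=cv2.resize(cv2.imread('pics/s24.png')[240:380,110:300],None,fx=2,fy=2);cv2.imwrite('pics/c24.png',np.hstack([a,b[:280]]))
A=np.load('top0.npz')['im'].astype(int);B=np.load('t24.npz')['im'].astype(int);d=np.abs(A-B).sum(2)
for n,(x,y) in dict(flg=(191,259),plug=(139,229),tw=(252,265),hex=(242,170)).items(): print(n,d[y-18:y+18,x-18:x+18].mean().round(1))
"; python3 bore.py t25
```

```text
t 36.9 pos [ 0.5794 -0.2115  0.226 ] az -0.4886 grip 0.0199 F [-0.04  0.58  0.33] q7 -0.503
travel [ 1.00e-04  1.06e-01 -1.00e-03] twist [-0.0037  0.     -0.0028]
flg 42.1
plug 45.9
tw 36.7
hex 49.5
t25 [333.47 198.01] [ 0.5795 -0.0705  0.07  ]
```

View pics/c24.png

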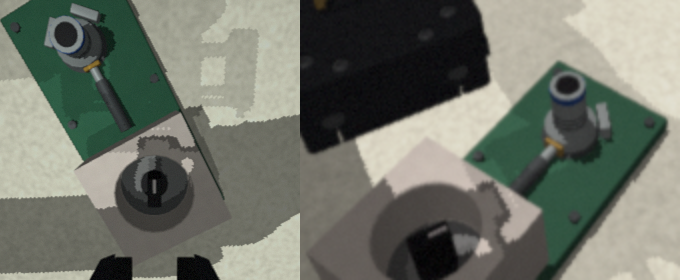

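View pics/t24.png

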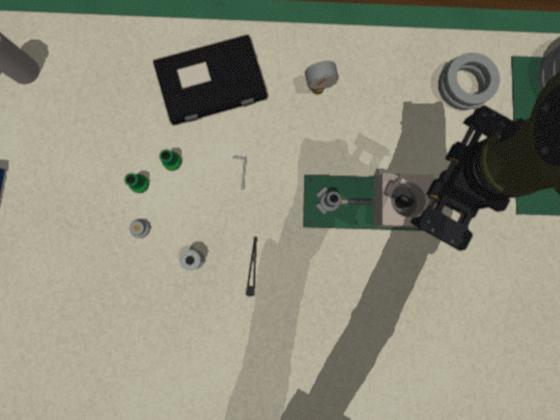

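The fitting stands upright in the V with the pad on its flange, and the knob is left as turned. The spare parts, tweezers and hex key are at their starting pixels, and the hand is clear above the well.

```bash
python3 -c "
from rig import workorder
print(workorder.sign_off())"
```

```text
the job is handed in; nothing more can be done
None
```

I stood the blue-banded fitting on the seat about 3 mm to the -y side, let go, then turned the knob 1.52 rad clockwise in small steps until the load came up. The job was handed in at about 37 s; sign-off gave no verdict.

**Clamp load:** The last holding torque was 0.30 N m, against about 0.19 N m with the pad free. That is an estimated 11 N, give or take 1–2 N. The sensor read zero after I let go of the knob.

**Home in the V:** The fitting stopped moving at about 1.28 rad and did not shift when I released the knob. The last pictures show it upright in the V with the pad on its flange. The hand was about 0.15 m above the rim with no contact force.

**Other parts:** The spare flanged fitting, plug, tweezers, hex key and green look-alikes look unmoved in the last top picture, judged by eye. The pixel-difference check on them was inconclusive because the lighting and shadows had changed.

**Where checks disagreed:**
- **Home position:** The wrist camera put the V home at y = -0.0675 and the overhead camera showed the fitting stopping at -0.0705. That is 3 mm apart, slightly more than the stated 2 mm calibration error.
- **Free torque:** The reading while holding still depended on step size, about 0.115 N m after 0.1 rad steps and 0.17 N m after 0.05 rad steps. I therefore took the load from equal 0.03 rad steps. I had no free reading at that step size, so the 0.19 N m is the stated value.

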